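Hang a two-tier desk caddy from its rail

ROBOT

A 6-joint arm with a two-finger parallel gripper is mounted at the origin on a cart in front of the work surface, level with it; the furniture and walls round the work are solid. World frame = base frame: x ahead of the robot, y to its left, z up, the work surface at z = 0. Lengths are in m, angles in rad, forces in N, time in s.
With the tool pointing down it reaches from about 0.375 to 0.925 m from the base axis. Payload 5.7 kg.
Tool frame: the origin (TCP) lies at the very end of the fingers, on their centre line; the grasp point (between the pads) lies 19 mm behind it; z points along the fingers, y is the line along which they close (so a half turn about z gives the same grasp; the last joint's range is limited). The gripper opens to 85 mm and grips with 20 to 120 N. Pads are 22 mm wide; open, the fingers measure 114 mm over their backs; the gripper's body (76 mm by 85 mm) begins 54 mm behind the grasp point. The pads swing forward as they close: fully open they stand 13 mm farther back than shut.
Start: joints at [-1.44, 0.359, 1.51, -0, 1.272, -0.115], TCP at [0.146, -0.582, 0.197] pointing down, gripper open.
Joint ranges: [-2.97, 2.97], [-1.01, 2.36], [0.21, 2.38], [-0.96, 4.11], [0.2, 2.71], [-2.98, 2.98]. Speed limits (rad/s): [2.39, 2.39, 3.14, 3.14, 3.14, 3.14].

INTERFACE

Orientations are given as a unit quaternion [w, x, y, z].
In Python, from station import arm gives the robot as it stands.
- The arm moves only by the tool play_rows, never from a script. Its argument "motion" is text: rows parted by semicolons, each of 7 numbers parted by spaces: the shift along the tool's x, y, z in m, then the turn, a rotation vector about the tool's x, y, z in degrees, then the opening, from -1 (shut) to 1 (fully open). In form: x y z ax ay az claw; .... A call has exactly 8 rows; each row is the pose to reach, as a shift and turn from the pose commanded when the call began, along the tool's axes at that moment; what a row does not reach only later rows make up. A row lasts 1/10 s, in which the tool goes at most 50 mm and 8.59 degrees, less where a joint would pass 70% of its speed; a pose out of reach is approached as far as the arm can. A call with a gripper value outside its range is refused whole. The fingers move at their own pace and stop on an object; "squeeze" is the grip in N (left out, the last holds). Time passes only in rows, so rows that repeat a pose let the fingers close, or fill a call up. It gives the time, the measured TCP pose, the force, the opening and the grip force at its end, in the units of the state.
- arm.observe(): the state, without advancing time (a new reading comes with each control period).
- arm.capture(name): name is "side" or "top"; returns the picture (480x640x3 uint8, red, green, blue); there is no depth.
- arm.camera_model(name): a dict with "mtx" (3x3 intrinsics, pixels), "rvec" (rotation vector, rad) and "tvec" (3), from world to camera coordinates, as OpenCV has them. Camera axes: x right, y down, z forward; pixel columns grow to the right and rows downward; lengths in m; the calibration is good to about 2 mm. A picture is of the moment at which its call begins. camera_model takes no time and is no camera call.
- arm.sign_off(): hands the job in; it is judged then, once.
The state is a dict: "clock": time; "qpos": joint angles; "joint_velocities": joint speeds; "effort": joint torques, N m; "eef_pos": TCP position; "ee_rot": TCP orientation; "contact_force": force on the tool from outside, world axes, zero at the start; "wrist_torque": the same for the moment, N m; "grip_width": finger opening in m; "grasp_force": force on a finger pad.
Only numpy, scipy, OpenCV 4.12 (cv2) and the standard library are available. Lean on these libraries where they do the work, as an engineer would, in place of code of your own. Each camera call takes 0.05 s, during which the arm holds its last target. There are 200 camera calls.

TASK

Put the desk caddy together: hang the steel frame by its two hooks over the rail of the stand, and then hang the blue tray by its two hooks on the frame's bottom bar, so that frame and tray hang one below the other. The charger belongs in the tray and must be lying in it at the end (put it in whenever it suits you). Leave the phone and the mouse where they are.

Things in the scene. Friction and masses are not known exactly. Their poses are not given: they have to be found in the camera images.
- stand: dark steel stand, fixed: a bright round rail 10 mm thick, 300 mm long, along the stand's y, its axis 250 mm above the desk; from its ends (y = +-150 mm, 20 mm balls) 14 mm arms run 100 mm back (+x) to two posts down to feet (x -50 to +120 mm, 32 mm wide, 12 mm high). Origin on the desk below the rail's middle; x points away from the robot at yaw 0. In front and between the posts it is open.
- rail_mid (a point): middle of the stand's rail, on its axis; axes as the stand's
- frame: loose frame of 8 mm steel rod, 0.14 kg, standing on two runners along x (x -32 to +50 mm, at y = +-50 mm). Origin under the middle of the bottom bar, z up. The bottom bar (along y, axis at x = 0, z = 4 mm) joins the runners; uprights at x = -15 mm, y = +-50 mm carry a top bar at x = -15 mm, z = 85 mm: an open window 92 mm wide, 77 mm high over the bottom bar. Two hooks on top.
- frame_hook (a point): frame (0, 0, 109) mm: where the rail's axis lies when both hooks are home. Hooks (7 mm rod) at y = +-30 mm: shank at x = -15 mm, V roof, top z = 124 mm over x = 0, tip behind at x = +19 mm, lowest z = 93 mm; mouth downward, 25 mm wide. Hang it from the stand's -x side: tips above the rail, forward until the rail is under the roof, then down.
- frame_bar (a point): middle of the frame's bottom bar, on its axis: frame coordinates (0, 0, 4) mm
- frame_grip (a point): grip point of the frame's pale wooden post: upright, 16 x 16 mm, at x = -15 mm, y = 0, rising from the top bar to z = 172 mm; this point is at z = 150 mm, the hooks' tops at z = 124 mm
- tray: loose blue tray, 0.20 kg, 120 (x) x 190 (y) mm, walls 3 mm thick, 35 mm high, floor 4 mm; balanced under its hooks when empty. Origin under the floor's centre, z up. The two hooks' shanks rise from the floor at x = -15 mm, y = +-18 mm, with a cross rod at z = 70 mm; on either side of them is an open bay, y = 22 to 92 mm, 114 mm long in x. Hung, its floor is about 30 mm above the desk.
- tray_hook (a point): tray (0, 0, 115) mm: where the axis of the frame's bottom bar lies when both hooks are home. Hooks (7 mm rod) at y = +-18 mm: shank x = -15 mm, V roof, top z = 129 mm over x = 0, tip behind at x = +19 mm, lowest z = 97 mm; mouth downward, 25 mm wide. The tips go through the frame's window from -x to +x, then down behind the bar.
- tray_grip (a point): grip point of the tray's pale wooden post: upright, 16 x 16 mm, on a lip in front of the tray at x = -87 mm, y = 0, from z = 34 to 85 mm; this point is at z = 66 mm
- charger: white charger, 0.055 kg, loose, lying flat: solid block 42 (x) x 42 (y) x 26 (z) mm whose centre is at y = -8 mm from the origin, with two thin plug pins at its +y end (59 mm long in y with them; the pins are for looks and touch nothing); origin on the underside
- phone: black smartphone, 152 x 75 x 9 mm, lying right of the stand; a bystander
- mouse: white mouse, 104 x 62 x 35 mm, at the back left of the stand; a bystander
There are look-alikes about, which are no part of the job. Leave any orange or purple look-alike of the charger alone.

How it is judged:
On the way, in this order (a step that is already met when the one before it is completed fails the run):
1. the frame hangs on the rail by its hooks (x of frame_hook in the frame of rail_mid between -0.009 and 0.009 m and z of frame_hook in the frame of rail_mid between -0.009 and 0.009 m and y of frame_hook in the frame of rail_mid between -0.1 and 0.1 m and angle between frame's own z axis and vertical below 0.3 rad and contact force between frame and stand above 0.5 N), for 0.3 s.
2. the tray hangs by its hooks on the bottom bar of the hanging frame (all of step 1 and x of tray_hook in the frame of frame_bar between -0.009 and 0.009 m and z of tray_hook in the frame of frame_bar between -0.009 and 0.009 m and y of tray_hook in the frame of frame_bar between -0.035 and 0.035 m and angle between tray's own z axis and vertical below 0.3 rad and contact force between tray and frame above 0.5 N), for 0.3 s.
At the end, for the whole second after the job is handed in: Frame hooks home on the rail and tray hooks home on the frame's bottom bar (seat points within 9 mm across and in height), both within 0.3 rad of upright; charger inside the tray near its floor (origin under 45 mm above its underside); all released and at rest (all of step 2 and x of charger in the frame of tray between -0.06 and 0.06 m and y of charger in the frame of tray between -0.095 and 0.095 m and z of charger in the frame of tray between -0.005 and 0.045 m and linear speed of each of frame, tray, charger below 0.05 m/s); the robot touches nothing.
It fails at once if the phone or the mouse is shifted by more than 30 mm (distance of any of phone, mouse from where it was at the start of the episode above 0.03 m).
It also fails if it takes over 72 s, if anything falls off the work surface, if the arm or the gripper's body presses on something with over 40 N, if the wrist force passes 120 N, or if a joint passes its speed limit or range.

## Working session

There is one attempt and no reset: what is moved stays moved. The work goes in short steps, Python scripts to look and compute and a tool call to move; the robot and the scene stay as the last step left them, time stands still between calls to the robot, and variables do not carry over. Pictures are saved under pics/ and viewed, at most 10 in all, crops included, and the job is handed in when it is done.

Besides the shell and the picture viewer there is one more tool, called after "Request:" as name(argument=value, ...) on one line, values as JSON. play_rows: Moves the arm, as the interface text tells. Its arguments: {"type":"object","properties":{"motion":{"type":"string"},"squeeze":{"type":"number"}},"required":["motion"]}

```bash
ls; mkdir -p pics; python3 - <<'E'
from station import arm
import cv2
for n in("side","top"):
    cv2.imwrite(f"pics/{n}0.png",arm.capture(n)[:,:,::-1]); m=arm.camera_model(n); print(n,m)
s=arm.observe();print({k:s[k] for k in("clock","eef_pos","ee_rot","grip_width","contact_force")})
E
```

```text
pics
side {'mtx': array([[497.6513438 ,   0.        , 313.87305153],
       [  0.        , 497.6513438 , 231.62552624],
       [  0.        ,   0.        ,   1.        ]]), 'rvec': array([ 0.36404819, -2.65225376,  1.43731655]), 'tvec': array([0.5077572 , 0.32410383, 1.0807379 ])}
top {'mtx': array([[477.50279184,   0.        , 316.9611881 ],
       [  0.        , 477.50279184, 239.45279684],
       [  0.        ,   0.        ,   1.        ]]), 'rvec': array([ 2.09697346, -2.13114812,  0.16874881]), 'tvec': array([-0.13679813,  0.60167082,  1.4947924 ])}
{'clock': 0.1, 'eef_pos': array([ 0.1459022 , -0.58127976,  0.19592768]), 'ee_rot': array([-8.49336771e-04,  9.92454954e-01,  1.22606861e-01, -7.58316742e-06]), 'grip_width': 0.08561483044454143, 'contact_force': array([-0.29287175, -0.61772033, -0.06126116])}
```

View pics/side0.png

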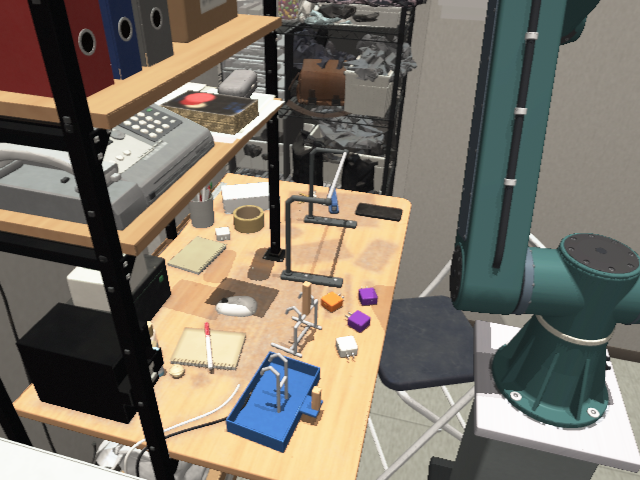

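View pics/top0.png

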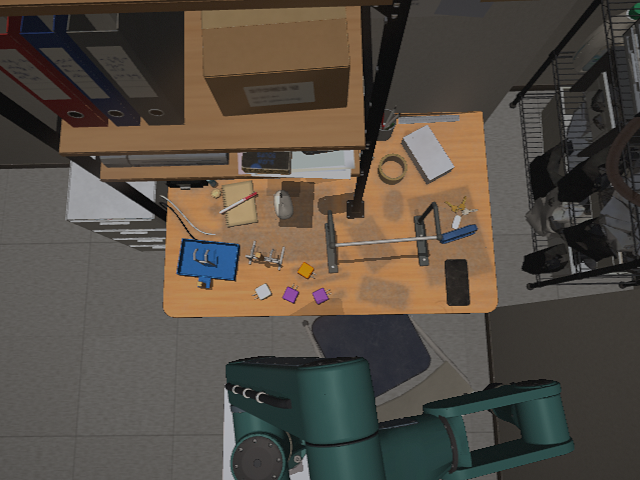

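```bash
cat > h.py <<'E'
import numpy as np, cv2
from station import arm
from scipy.spatial.transform import Rotation as R
M={n:arm.camera_model(n) for n in("side","top")}
def ray(n,p):
    m=M[n]; Rm=cv2.Rodrigues(m["rvec"])[0]
    return -Rm.T@m["tvec"], Rm.T@np.linalg.inv(m["mtx"])@[p[0],p[1],1.]
def plane(n,p,z):
    o,d=ray(n,p); return o+d*(z-o[2])/d[2]
def tri(ps,pt):
    A=[];b=[]
    for n,p in(("side",ps),("top",pt)):
        o,d=ray(n,p); d=d/np.linalg.norm(d); P=np.eye(3)-np.outer(d,d); A.append(P); b.append(P@o)
    x=np.linalg.lstsq(np.vstack(A),np.hstack(b),rcond=None)[0]
    return x, np.linalg.norm(np.vstack(A)@x-np.hstack(b))
def proj(n,X):
    m=M[n]; return cv2.projectPoints(np.float64(X).reshape(-1,3),m["rvec"],m["tvec"],m["mtx"],None)[0][:,0]
def crop(im,x0,y0,x1,y1,k,f):
    c=cv2.resize(im[y0:y1,x0:x1],None,fx=k,fy=k,interpolation=cv2.INTER_CUBIC)
    for u in range((x0+9)//10*10,x1,10):
        cv2.line(c,((u-x0)*k,0),((u-x0)*k,12 if u%50 else 24),(0,255,255),1)
        if u%20==0: cv2.putText(c,str(u),((u-x0)*k+1,22),0,.35,(0,0,0),1)
    for v in range((y0+9)//10*10,y1,10):
        cv2.line(c,(0,(v-y0)*k),(12 if v%50 else 24,(v-y0)*k),(0,255,255),1)
        if v%20==0: cv2.putText(c,str(v),(2,(v-y0)*k-2),0,.35,(0,0,0),1)
    cv2.imwrite(f,c)
E
python3 - <<'E'
from h import *
crop(cv2.imread("pics/top0.png"),170,225,330,315,5,"pics/c1.png")
crop(cv2.imread("pics/side0.png"),220,270,380,450,3,"pics/c2.png")
E
```

```text
(no output)
```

View pics/c1.png

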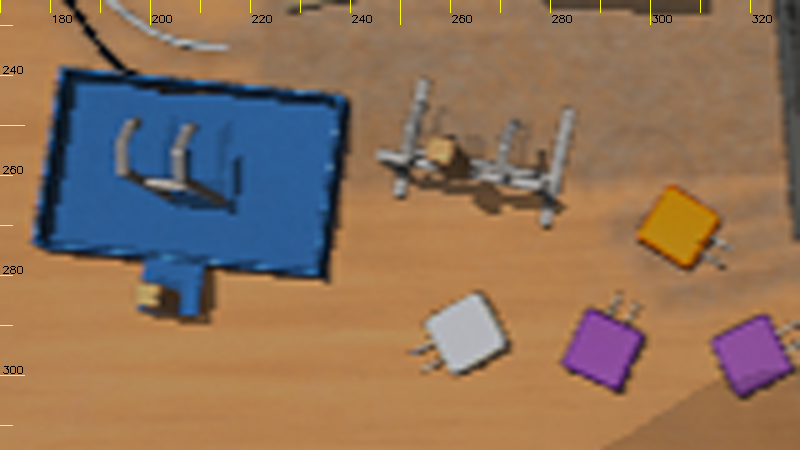

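View pics/c2.png

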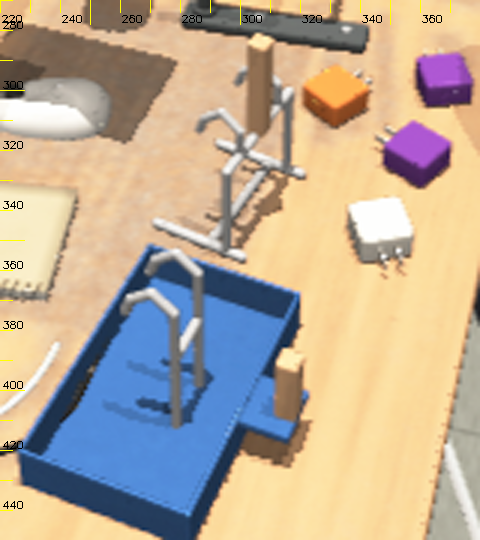

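```bash
cat >> h.py <<'E'
def pa(n,a,b,z):
    A,B=plane(n,a,z),plane(n,b,z); return A,B
E
python3 - <<'E'
from h import *
np.set_printoptions(precision=4,suppress=True)
t=cv2.imread("pics/top0.png");
rr=[plane("top",p,.004) for p in[(254.6,241),(250,263.4),(283.6,247.4),(279.4,269.6)]]
print("runners",rr)
d=(rr[0]-rr[1]+rr[2]-rr[3]);yaw=np.arctan2(d[1],d[0]);dl=np.linalg.norm(rr[0]-rr[1]);print("frame yaw",np.degrees(yaw),dl)
c=np.mean(rr,axis=0);ux=np.array([np.cos(yaw),np.sin(yaw),0]);print("frame origin",c-ux*.009)
d2=(rr[0]+rr[1]-rr[2]-rr[3])/2;print("sep",np.linalg.norm(d2),"yaw by y",np.degrees(np.arctan2(-d2[0],d2[1])))
print("post top",plane("top",(258,255),.172),"tri",tri((306.5,283.5),(258,255)), "grip pred",c-ux*.024)
hsv=cv2.cvtColor(t,cv2.COLOR_BGR2HSV)
def blob(mask,x0,y0,x1,y1):
    z=np.zeros_like(mask);z[y0:y1,x0:x1]=mask[y0:y1,x0:x1]
    cs=cv2.findContours(z,0,2)[0];return max(cs,key=cv2.contourArea)
# charger
m=cv2.inRange(hsv,(0,0,150),(180,45,255)); k=blob(m,250,280,275,302)
r=cv2.minAreaRect(k);b=cv2.boxPoints(r);print("charger",r,plane("top",r[0],.026),[plane("top",p,.026)[:2] for p in b])
print("pins mid",plane("top",(253.5,297),.013))
# tray
w=[plane("top",p,.035) for p in[(182.3,238.8),(239.8,244.5),(235.3,280.8),(177.0,274.8)]]
print("tray corners",[x[:2] for x in w]);c=np.mean(w,axis=0);dx=(w[0]+w[1]-w[2]-w[3])/2;dy=(w[0]+w[3]-w[1]-w[2])/2
print("tray c",c,np.linalg.norm(dx),np.linalg.norm(dy),np.degrees(np.arctan2(dx[1],dx[0])),np.degrees(np.arctan2(-dy[0],dy[1])))
print("tray post",plane("top",(199.5,283.8),.085),tri((316.8,387.5),(199.5,283.8)))
# rail
g=cv2.inRange(hsv,(0,0,130),(180,60,255));
k=blob(g,340,232,436,250);v=cv2.fitLine(k,cv2.DIST_L2,0,.01,.01).ravel();print("rail line",v)
f=lambda u:(u,v[3]+(u-v[2])*v[1]/v[0])
A,B=plane("top",f(333),.25),plane("top",f(440),.25);print("rail ends",A,B,np.linalg.norm(A-B),np.degrees(np.arctan2(-(A-B)[0],(A-B)[1])))
crop(t,320,195,480,275,5,"pics/c3.png")
E
```

```text
runners [array([0.6072, 0.0641, 0.004 ]), array([0.5317, 0.0787, 0.004 ]), array([ 0.5836, -0.0334,  0.004 ]), array([ 0.5092, -0.0194,  0.004 ])]
frame yaw -10.811818243673205 0.0769466549953633
frame origin [0.5491 0.0242 0.004 ]
sep 0.10049437882711698 yaw by y -13.222919734195388
post top [0.5335 0.0272 0.172 ] tri (array([0.5364, 0.0281, 0.1681]), np.float64(0.003202197546621718)) grip pred [0.5344 0.027  0.004 ]
charger ((262.4461669921875, 291.03076171875), (12.155402183532715, 11.907332420349121), 60.2551155090332) [0.4375 0.0335 0.026 ] [array([0.4455, 0.0602]), array([0.4641, 0.0266]), array([0.4296, 0.0068]), array([0.4111, 0.0403])]
pins mid [0.4196 0.0645 0.013 ]
tray corners [array([0.6133, 0.2993]), array([0.5907, 0.108 ]), array([0.4713, 0.1208]), array([0.494 , 0.3122])]
tray c [0.5423 0.2101 0.035 ] 0.11998531644403122 0.19270784740662364 -6.136590656155286 -6.7583081113331005
tray post [0.4587 0.2238 0.085 ] (array([0.4605, 0.2239, 0.0854]), np.float64(0.0025395983614362287))
rail line [  0.9968  -0.0798 391.1081 240.0811]
rail ends [ 0.5469 -0.196   0.25  ] [ 0.5658 -0.4968  0.25  ] 0.3013961201500072 3.600953325545133
```

View pics/c3.png

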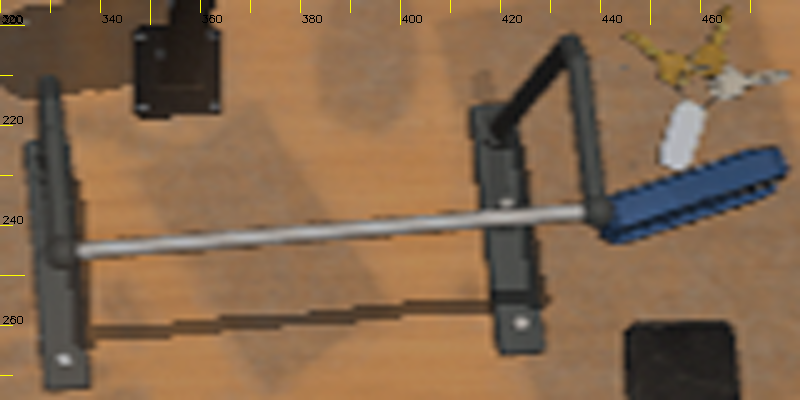

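Seen: the white charger at top px (262,291); orange at (305,270) and purple at (290,295), (320,296) are look-alikes, and only the white block with two pins fits the description (confirmed in the crop). The frame is at about (266,257), the tray at (208,260), and the rail runs from (332,245) to (438,237). I'll put the charger in first.

```bash
cat >> h.py <<'E'
def go(x,y,z,psi,tilt=0):
    """shift (mm) and rotvec (deg) in present tool axes; psi = world heading of tool x; tilt leans the wrist back along tool x"""
    s=arm.observe(); q=s["ee_rot"]; R0=R.from_quat(np.r_[q[1:],q[0]])
    R1=R.from_euler("z",psi,degrees=True)*R.from_euler("x",180,degrees=True)*R.from_euler("y",tilt,degrees=True)
    sh=R0.inv().apply(np.array([x,y,z])-s["eef_pos"])
    rv=(R0.inv()*R1).as_rotvec(degrees=True)
    print("go",np.round(sh,4),np.round(rv,2))
E
python3 -c "
from h import *
go(.4375,.0335,.12,120)
go(.29,-.27,.18,67)"
```

```text
go [ 0.4324 -0.5252  0.0769] [-6.0000e-02 -1.0000e-01 -1.0591e+02]
go [ 0.2155 -0.2668  0.0164] [-8.000e-02 -5.000e-02 -5.291e+01]
```

Request:
play_rows(motion="0.025 -0.03 0.002 0 0 -6 1; 0.055 -0.067 0.004 0 0 -13 1; 0.085 -0.105 0.008 0 0 -21 1; 0.115 -0.143 0.01 0 0 -28 1; 0.145 -0.18 0.012 0 0 -36 1; 0.175 -0.217 0.015 0 0 -44 1; 0.2 -0.247 0.016 0 0 -50 0.6; 0.22 -0.27 0.016 0 0 -53 0.6")

```text
clock: 0.9
eef_pos: [0.2936, -0.2636, 0.1802]
ee_rot: [-0.001, 0.832, 0.554, 0.0]
contact_force: [0.9, 0.5, 0.4]
grip_width: 0.0685
grasp_force: 0.0
```

```bash
python3 -c "
from h import *
s=arm.observe();print(s['eef_pos'],s['clock'],s['qpos'],s['grip_width'])
go(.4375,.0335,.10,120)"
```

```text
[ 0.29359805 -0.26362514  0.1802458 ] 0.9 [-9.07613642e-01  7.60287797e-02  1.94084658e+00  4.65166316e-04
  1.12640320e+00 -5.12185238e-01] 0.06854382556989672
go [0.3295 0.0184 0.0806] [-4.000e-02 -1.000e-01 -5.267e+01]
```

Request:
play_rows(motion="0.035 0.002 0.01 0 0 -6 0.6; 0.08 0.005 0.02 0 0 -13 0.6; 0.125 0.007 0.03 0 0 -21 0.6; 0.17 0.01 0.04 0 0 -28 0.6; 0.215 0.012 0.05 0 0 -36 0.6; 0.26 0.015 0.065 0 0 -43 0.6; 0.3 0.017 0.075 0 0 -49 0.6; 0.33 0.0185 0.08 0 0 -52.7 0.6")

```text
clock: 1.7
eef_pos: [0.4392, 0.0326, 0.0997]
ee_rot: [-0.001, 0.499, 0.866, -0.0]
contact_force: [-0.6, -0.9, 0.0]
grip_width: 0.0682
grasp_force: 0.0
```

```bash
python3 - <<'E'
from h import *
go(.4375,.0335,.006,120)
s=arm.capture("side"); cv2.imwrite("pics/s1.png",s[:,:,::-1])
h=cv2.cvtColor(s,cv2.COLOR_RGB2HSV); m=cv2.inRange(h,(0,0,170),(180,40,255)); m[:, :335]=0; m[:,360:]=0; m[:332]=0; m[362:]=0
print("charger side top-face approx", plane("side",(346,340.5),.026))
E
```

```text
go [ 0.0015 -0.0009  0.0937] [-0.06 -0.06  0.08]
charger side top-face approx [0.44250571 0.03041041 0.026     ]
```

Request:
play_rows(motion="0.001 -0.001 0.025 0 0 0 0.6; 0.001 -0.001 0.06 0 0 0 0.6; 0.001 -0.001 0.085 0 0 0 0.6; 0.001 -0.001 0.093 0 0 0 0.6; 0.001 -0.001 0.094 0 0 0 -0.8; 0.001 -0.001 0.094 0 0 0 -0.8; 0.001 -0.001 0.094 0 0 0 -0.8; 0.001 -0.001 0.094 0 0 0 -0.8", squeeze=40)

```text
clock: 2.55
eef_pos: [0.4389, 0.0305, 0.0077]
ee_rot: [0.001, 0.502, 0.865, 0.001]
contact_force: [0.4, -0.4, -0.2]
grip_width: 0.0103
grasp_force: 0.0
```

```bash
python3 - <<'E'
from h import *
y=np.radians(-6.5); c=np.array([.5423,.2101]); 
# two estimates of yaw; post gives another
print(c+R.from_euler("z",-6.5,degrees=True).apply([-.087,0,0])[:2])
p=c+R.from_euler("z",-6.5,degrees=True).apply([0.0,-.066,0])[:2]; print(p)
go(.4375,.0335,.15,120); go(*p,.17,83.5); 
E
```

```text
[0.45585925 0.21994868]
[0.53482859 0.14452426]
go [ 0.0031  0.0006 -0.1423] [ 0.11  0.07 -0.22]
go [ 0.0511  0.1402 -0.1621] [1.300e-01 3.000e-02 3.628e+01]
```

```bash
python3 - <<'E'
from h import *
a=arm.capture("side")[:,:,::-1].copy();b=arm.capture("top")[:,:,::-1].copy()
cv2.imwrite("pics/s2.png",a);cv2.imwrite("pics/t2.png",b)
c=np.hstack([cv2.resize(a[280:400,280:400],(400,400)),cv2.resize(b[230:330,200:300],(400,400))]);cv2.imwrite("pics/c4.png",c)
E
```

```text
(no output)
```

View pics/c4.png

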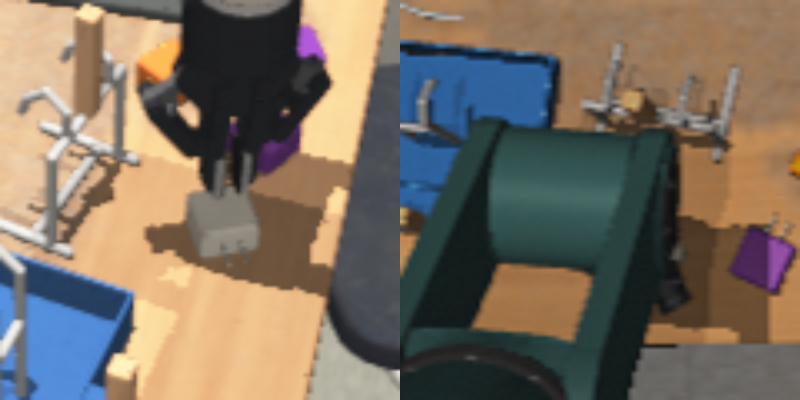

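```bash
python3 - <<'E'
from h import *
s=arm.observe();T=s['eef_pos'];print(T,s['clock'],s['grip_width'],s['contact_force'])
print(proj("side",[T,T+[0,0,.019],[.4375,.0335,0],[.4375,.0335,.026]]),proj("top",[T,[.4375,.0335,.026]]))
def sq(c):
    r=R.from_euler("z",30,degrees=True); return [np.r_[c,z]+r.apply([a,b,0]) for z in(.026,0) for a,b in((-.021,-.021),(.021,-.021),(.021,.021),(-.021,.021))]
print(proj("side",sq([.4375,.0335])).round(0).tolist())
print([plane("side",p,.026)[:2].round(4) for p in((337,340),(352,336),(358,346),(339,350))])
E
```

```text
[0.43853997 0.03054753 0.00748525] 2.65 0.008624373169646956 [-0.70529048  0.7959113   0.70079597]
[[347.20777358 346.67790614]
 [347.70970468 340.74619578]
 [347.19495589 350.00070026]
 [347.88307181 341.90878298]] [[264.11190376 291.13798163]
 [262.43557557 291.04041264]]
[[354.0, 334.0], [336.0, 337.0], [342.0, 350.0], [360.0, 347.0], [353.0, 342.0], [336.0, 345.0], [341.0, 358.0], [359.0, 355.0]]
[array([0.4625, 0.0346]), array([0.4321, 0.0127]), array([0.4131, 0.0394]), array([0.4516, 0.0631])]
```

```bash
python3 - <<'E'
from h import *
for f in("side0","s1","s2"):
    h=cv2.cvtColor(cv2.imread(f"pics/{f}.png"),cv2.COLOR_BGR2HSV)[325:370,325:370]
    m=cv2.inRange(h,(0,0,95),(180,50,255))
    n,l,st,ce=cv2.connectedComponentsWithStats(m); i=1+np.argmax(st[1:,4]); print(f,st[i]+[325,325,0,0,0],ce[i]+325)
o,_=ray("side",(320,240));print("cam",o)
h=cv2.cvtColor(cv2.imread("pics/s2.png"),cv2.COLOR_BGR2HSV)
for v in range(328,362,1): print(v," ".join(f"{h[v,u,2]:3d}" for u in range(332,364)))
E
```

```text
side0 [336 336  22  21 374] [346.51604278 345.82887701]
s1 [336 336  22  22 364] [346.41208791 346.15934066]
s2 [336 327  22  30 380] [346.55       345.33421053]
cam [0.32317386 0.83721234 0.85175655]
328 251 251 251 251 250 249 251 201  61  28  31  33  48  88 104  89  85  57  21  21  38  92 110  73  32  59  77  83  87  86  82  79
329 239 239 239 249 252 252 252 202  60  28  32  31  59  97 110  84  61  40  22  21  40  93  99  63  32  65  80  83  87  84  80  75
330 236 236 236 238 240 240 249 196  31  29  32  32  60  98 110  83  57  37  21  22  40  93  97  61  30  67  80  82  87  82  77 129
331 235 236 237 236 236 236 239 167  26  29  31  32  64  99 110  83  57  37  22  22  54  96  97  61  33  79  83  82  86  95 137 154
332 235 236 236 236 236 237 237 189  86  31  34  32  75 103  99  90  86  55  21  22  56  97  90  51  43  91 107 100 121 146 155 157
333 235 236 236 236 236 237 238 191  90  32  31  33  76 104  99  91  91  58  21  22  71 102  87  50  75 134 153 153 153 155 155 154
334 236 236 236 235 236 237 238 233 155  31  33  33  79 105  97 111 143  99  22  23  73 103  80  42 126 157
[... 2888 characters left out ...]
 105 109 109 110 111 111 111 110 111 110
357 231 228 168 106 106 106 107 106 113 119 119 117 116 114 112  99 102 108 110 109 109  95 102 109 109 109 111 112 111 111 111 110
358 235 236 232 171 107 107 106 107 109 112 113 113 113 112 111 105 102 107 109 109 109 111 102 103 109 110 111 111 111 112 111 109
359 236 234 234 232 230 230 170 105 110 112 113 113 113 112 110 107 129 122 109 109 108 108 107 107 109 111 112 111 111 111 109 109
360 244 247 251 251 251 244 232 230 233 178 113 113 113 113 111 109 113 110 109 110 108 108 108 108 110 111 112 111 110 110 110 109
361 251 251 252 252 252 245 235 236 238 237 236 181 113 111 109 109 108 109 109 109 108 108 107 109 109 112 112 111 111 111 110 110
```

Request:
play_rows(motion="0 0 -0.01 0 0 0 -0.8; 0 0 -0.025 0 0 0 -0.8; 0 0 -0.04 0 0 0 -0.8; 0 0 -0.06 0 0 0 -0.8; 0 0 -0.06 0 0 0 -0.8; 0 0 -0.06 0 0 0 -0.8; 0 0 -0.06 0 0 0 -0.8; 0 0 -0.06 0 0 0 -0.8")

```text
clock: 3.45
eef_pos: [0.4371, 0.0307, 0.0661]
ee_rot: [-0.001, 0.502, 0.865, -0.0]
contact_force: [-0.3, -0.1, 0.2]
grip_width: 0.0083
grasp_force: 0.0
```

```bash
python3 - <<'E'
from h import *
s=arm.observe();T=s['eef_pos'];print(T,s['grip_width'],proj("side",[T,T+[0,0,.026]]))
a=arm.capture("side")[:,:,::-1].copy();cv2.imwrite("pics/s3.png",a)
crop(a,300,270,400,370,6,"pics/c5.png")
E
```

```text
[0.43711749 0.03066906 0.06610178] 0.008327508606440348 [[349.40184536 328.18399224]
 [350.14012721 319.55604098]]
```

View pics/c5.png

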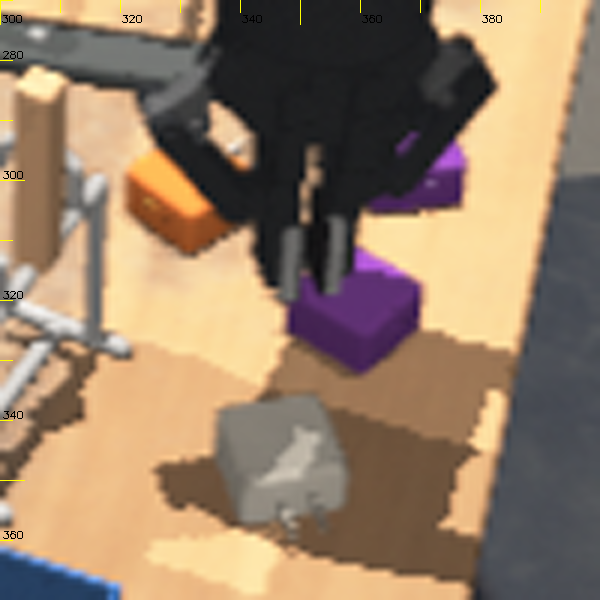

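The closed fingertips show at (350,320) while the reported TCP projects to (349,328). So the real tips seem to sit about 25 mm higher than the TCP reading. I'll check by lowering in small steps and watching the force.

Request:
play_rows(motion="0 0 0 0 0 0 0.6; 0 0 0 0 0 0 0.6; 0 0 0.02 0 0 0 0.6; 0 0 0.04 0 0 0 0.6; 0 0 0.055 0 0 0 0.6; 0 0 0.06 0 0 0 0.6; 0 0 0.063 0 0 0 0.6; 0 0 0.064 0 0 0 0.6")

```text
clock: 4.3
eef_pos: [0.4381, 0.0306, 0.0028]
ee_rot: [0.0, 0.502, 0.865, 0.0]
contact_force: [0.1, 0.0, 0.2]
grip_width: 0.0681
grasp_force: 0.0
```

```bash
python3 - <<'E'
from h import *
s=arm.observe();T=s['eef_pos'];print(T,s['grip_width'],s['contact_force'])
ax=R.from_euler("z",30,degrees=True).apply([1,0,0])
print([proj("side",[T+k*ax*.045+[0,0,h] for h in(0,.026)]).round(1).tolist() for k in(1,-1)])
a=arm.capture("side")[:,:,::-1].copy();cv2.imwrite("pics/s4.png",a)
crop(a,290,270,400,370,6,"pics/c6.png")
E
```

```text
[0.4380996  0.03060464 0.0028014 ] 0.06806787283006648 [0.08149667 0.03211861 0.21906195]
[[[328.5, 351.7], [328.9, 343.6]], [[365.7, 344.7], [366.6, 336.7]]]
```

View pics/c6.png

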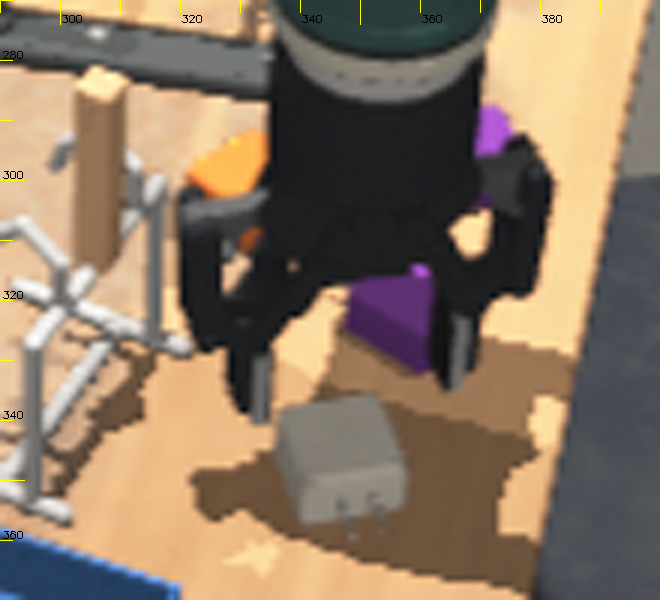

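Request:
play_rows(motion="0 0 0.002 0 0 0 0.6; 0 0 0.004 0 0 0 0.6; 0 0 0.006 0 0 0 0.6; 0 0 0.008 0 0 0 0.6; 0 0 0.009 0 0 0 0.6; 0 0 0.01 0 0 0 0.6; 0 0 0.01 0 0 0 0.6; 0 0 0.01 0 0 0 0.6")

```text
clock: 5.15
eef_pos: [0.4378, 0.0306, -0.0073]
ee_rot: [-0.0, 0.502, 0.865, 0.0]
contact_force: [-0.7, -0.3, 0.5]
grip_width: 0.0682
grasp_force: 0.0
```

Request:
play_rows(motion="0 0 0.003 0 0 0 0.6; 0 0 0.006 0 0 0 0.6; 0 0 0.009 0 0 0 0.6; 0 0 0.011 0 0 0 0.6; 0 0 0.011 0 0 0 -0.8; 0 0 0.011 0 0 0 -0.8; 0 0 0.011 0 0 0 -0.8; 0 0 0.011 0 0 0 -0.8")

```text
clock: 5.95
eef_pos: [0.4379, 0.0306, -0.0181]
ee_rot: [0.0, 0.502, 0.865, 0.0]
contact_force: [-0.4, 0.2, 2.2]
grip_width: 0.0406
grasp_force: 40.7
```

```bash
sed -i 's/np.array(\[x,y,z\])-s\["eef_pos"\]/np.array([x,y,z-.026])-s["eef_pos"]/' h.py; python3 - <<'E'
from h import *
go(.438,.031,.10,120);go(.45,.11,.11,100); go(.5345,.1445,.11,83.5); go(.5345,.1445,.02,83.5)
E
```

```text
go [ 0.0003  0.0003 -0.0921] [ 0.01 -0.   -0.21]
go [ 0.0629  0.05   -0.1021] [ 1.000e-02 -0.000e+00  1.979e+01]
go [ 0.0508  0.1405 -0.1021] [ 1.000e-02 -0.000e+00  3.629e+01]
go [ 0.0508  0.1404 -0.0121] [ 1.000e-02 -0.000e+00  3.629e+01]
```

Request:
play_rows(motion="0 0 -0.02 0 0 0 -0.8; 0 0 -0.055 0 0 0 -0.8; 0.02 0.015 -0.09 0 0 6 -0.8; 0.05 0.04 -0.102 0 0 14 -0.8; 0.063 0.065 -0.102 0 0 22 -0.8; 0.06 0.095 -0.102 0 0 29 -0.8; 0.054 0.125 -0.102 0 0 35 -0.8; 0.051 0.1405 -0.102 0 0 36.3 -0.8")

```text
clock: 6.75
eef_pos: [0.5373, 0.1459, 0.084]
ee_rot: [0.001, 0.747, 0.665, 0.001]
contact_force: [0.6, -0.2, -1.8]
grip_width: 0.0406
grasp_force: 40.8
```

```bash
python3 - <<'E'
from h import *
go(.5345,.1445,.015,83.5); s=arm.observe();print(s["grip_width"],s["grasp_force"])
a=arm.capture("side")[:,:,::-1].copy();cv2.imwrite("pics/s5.png",a)
E
```

```text
go [-0.0018 -0.0028  0.095 ] [ 0.15 -0.05 -0.15]
0.0406497028754406 40.782222747802734
```

Request:
play_rows(motion="-0.001 -0.002 0.02 0 0 0 -0.8; -0.001 -0.002 0.05 0 0 0 -0.8; -0.001 -0.002 0.08 0 0 0 -0.8; -0.001 -0.002 0.092 0 0 0 -0.8; -0.001 -0.002 0.095 0 0 0 -0.8; -0.001 -0.002 0.095 0 0 0 0.5; -0.001 -0.002 0.095 0 0 0 0.5; -0.001 -0.002 0.095 0 0 0 0.5")

```text
clock: 7.6
eef_pos: [0.5321, 0.1436, -0.0111]
ee_rot: [-0.0, 0.746, 0.666, -0.0]
contact_force: [0.4, 0.3, -0.0]
grip_width: 0.0635
grasp_force: 0.0
```

Request:
play_rows(motion="0 0 -0.03 0 0 0 0.5; 0 0 -0.075 0 0 0 0.5; 0 0 -0.12 0 0 0 0.5; 0 0 -0.165 0 0 0 0.5; 0 0 -0.2 0 0 0 0.5; 0 0 -0.22 0 0 0 0.5; 0 0 -0.23 0 0 0 0.5; 0 0 -0.23 0 0 0 0.5")

```text
clock: 8.4
eef_pos: [0.533, 0.1438, 0.22]
ee_rot: [0.001, 0.746, 0.666, 0.001]
contact_force: [0.8, -0.2, -0.1]
grip_width: 0.0644
grasp_force: 0.0
```

```bash
python3 - <<'E'
from h import *
np.set_printoptions(precision=4,suppress=True)
a=arm.capture("side")[:,:,::-1].copy();cv2.imwrite("pics/s6.png",a)
b=arm.capture("top")[:,:,::-1].copy();cv2.imwrite("pics/t6.png",b)
c=np.hstack([cv2.resize(a[270:450,220:380],(400,450)),cv2.resize(b[220:320,170:260],(400,450))]);cv2.imwrite("pics/c7.png",c)
s=arm.observe();print(s["eef_pos"],s["grip_width"],s["clock"])
E
```

```text
[0.5315 0.1437 0.2176] 0.0641983850787168 8.5
```

View pics/c7.png

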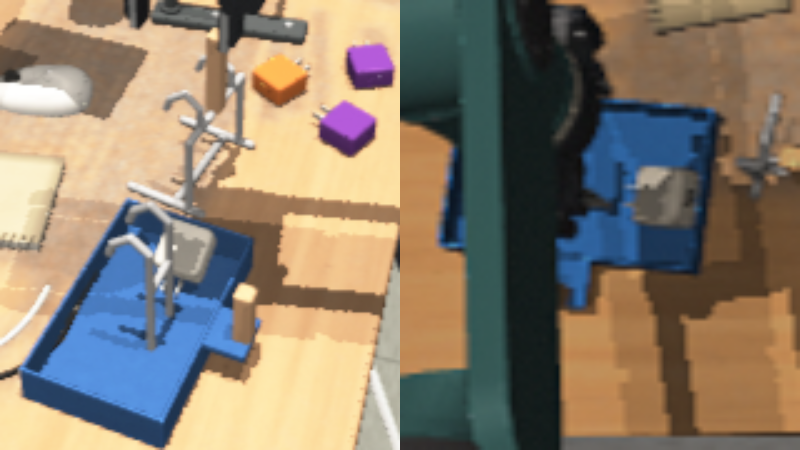

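```bash
python3 - <<'E'
from h import *
np.set_printoptions(precision=4,suppress=True)
# frame check: wood mask of post in side & top now
for n,f,bx in(("side","side0",(298,278,316,318)),("side","s6",(298,278,316,318)),("top","top0",(252,248,268,262))):
    h=cv2.cvtColor(cv2.imread(f"pics/{f}.png"),cv2.COLOR_BGR2HSV)
    m=cv2.inRange(h,(8,60,120),(22,160,255)); z=m*0; z[bx[1]:bx[3],bx[0]:bx[2]]=m[bx[1]:bx[3],bx[0]:bx[2]]
    print(n,f,cv2.boundingRect(z))
r=R.from_euler("z",-12,degrees=True)
print(proj("side",[r.apply([a,b,0])+[.535,.0273,z] for z in(.172,.09) for a,b in((-.008,-.008),(.008,-.008),(.008,.008),(-.008,.008))]).round(1).tolist())
go(.535,.0273,.24,-12)
E
```

```text
side side0 (298, 281, 18, 37)
side s6 (298, 281, 18, 37)
top top0 (252, 248, 16, 14)
[[313.2, 281.3], [306.7, 279.1], [303.2, 283.2], [309.9, 285.4], [312.4, 309.7], [306.1, 307.4], [302.8, 311.7], [309.2, 314.0]]
go [-0.1152  0.0167  0.0036] [-0.06  0.11 95.48]
```

Request:
play_rows(motion="-0.01 0.002 0 0 0 8 1; -0.025 0.004 0 0 0 16 1; -0.045 0.006 0 0 0 24 1; -0.065 0.009 0 0 0 32 1; -0.085 0.012 0 0 0 40 1; -0.1 0.014 0 0 0 48 1; -0.11 0.016 0 0 0 56 1; -0.115 0.016 0 0 0 64 1")

```text
clock: 9.3
eef_pos: [0.534, 0.0268, 0.2165]
ee_rot: [-0.0, 0.986, 0.166, -0.002]
contact_force: [0.2, 0.2, -0.0]
grip_width: 0.0853
grasp_force: 0.0
```

```bash
python3 - <<'E'
from h import *
go(.5362,.0275,.22,-12)
E
```

```text
go [0.0024 0.0001 0.0225] [-2.000e-02  2.200e-01  3.109e+01]
```

Request:
play_rows(motion="0.001 0 0.005 0 0 8 1; 0.002 0 0.012 0 0 16 1; 0.0024 0 0.02 0 0 24 1; 0.0024 0 0.025 0 0.1 31 1; 0.0024 0 0.045 0 0.2 31 1; 0.0024 0 0.075 0 0.2 31 1; 0.0024 0 0.1 0 0.2 31 1; 0.0024 0 0.1085 0 0.2 31 1")

```text
clock: 10.1
eef_pos: [0.5338, 0.0288, 0.1061]
ee_rot: [-0.0, 0.995, -0.1, -0.002]
contact_force: [-0.4, 0.1, 0.7]
grip_width: 0.0852
grasp_force: 0.0
```

```bash
python3 - <<'E'
from h import *
go(.5362,.0275,.134,-12); s=arm.observe();print(s["contact_force"])
E
```

```text
go [ 0.0026  0.0008 -0.0019] [0.   0.27 0.48]
[-0.41578681  0.12857712  0.66023271]
```

Grip the post and lift slightly.

Request:
play_rows(motion="0.002 0.001 -0.001 0 0.2 0.4 -0.8; 0.002 0.001 -0.001 0 0.2 0.4 -0.8; 0.002 0.001 -0.001 0 0.2 0.4 -0.8; 0.002 0.001 -0.001 0 0.2 0.4 -0.8; 0.002 0.001 -0.001 0 0.2 0.4 -0.8; 0.002 0.001 -0.001 0 0.2 0.4 -0.8; 0.002 0.001 -0.003 0 0.2 0.4 -0.8; 0.002 0.001 -0.01 0 0.2 0.4 -0.8", squeeze=90)

```text
clock: 10.9
eef_pos: [0.5382, 0.0272, 0.1198]
ee_rot: [-0.0, 0.995, -0.104, 0.002]
contact_force: [0.5, -0.2, -2.0]
grip_width: 0.0142
grasp_force: 87.8
```

```bash
python3 - <<'E'
from h import *
s=arm.observe();print(s["eef_pos"],s["contact_force"],s["grip_width"])
a=arm.capture("side")[:,:,::-1].copy();cv2.imwrite("pics/s7.png",a)
E
```

```text
[0.53815677 0.02719253 0.11980124] [ 0.46921449 -0.18266943 -2.00130167] 0.014243314771822795
```

```bash
python3 - <<'E'
from h import *
np.set_printoptions(precision=4,suppress=True)
print(tri((334,201.5),(332.5,245)),tri((345,152.5),(438.5,237)))
b=cv2.imread("pics/side0.png")
crop(b,270,140,370,290,5,"pics/c8.png")
h=cv2.cvtColor(b,cv2.COLOR_BGR2HSV); g=cv2.inRange(h,(0,0,130),(180,50,255))[158:196,322:352]
for v in range(0,38,6): print(v+158,np.flatnonzero(g[v])+322)
go(.466,.0,.281+.026,0);go(.466,-.346,.281+.026,3.7)
E
```

```text
(array([ 0.5394, -0.1952,  0.2514]), np.float64(0.009100486857393607)) (array([ 0.5662, -0.4931,  0.2469]), np.float64(0.0029352163681357676))
158 [341 342 343 344]
164 [339 340 341 342]
170 [337 338 339 340]
176 [335 336 337 338]
182 [326 328 329 330 331 332 333 334 335 336]
188 [330 331 332 333 334]
194 [328 329 330 331 332 336]
go [-0.0649  0.0415 -0.1603] [ -0.01  -0.4  -11.91]
go [ 0.0065  0.3801 -0.1601] [  0.01  -0.41 -15.61]
```

```bash
python3 - <<'E'
from h import *
np.set_printoptions(precision=4,suppress=True)
for p in((342.5,158),(340.5,164),(338.5,170),(336.5,176)):
    X=plane("side",p,.25); f=(X[1]+.196)/(-.4968+.196); print(X, "top-line x",.5469+f*(.5658-.5469))
# triangulate by intersecting side ray with vertical plane through the top camera ray line
oT,a=ray("top",(340,244.2)); _,b=ray("top",(430,237.0)); n=np.cross(a,b)
for p in((342.5,158),(336.5,176)):
    o,d=ray("side",p); print(o+d*(n@(oT-o))/(n@d))
E
```

```text
[ 0.5661 -0.4473  0.25  ] top-line x 0.5626908213606636
[ 0.5631 -0.407   0.25  ] top-line x 0.5601549622745816
[ 0.5603 -0.3684  0.25  ] top-line x 0.5577353679503945
[ 0.5575 -0.3317  0.25  ] top-line x 0.5554242217693717
[ 0.5515 -0.3703  0.2861]
[ 0.5485 -0.2866  0.2732]
```

Request:
play_rows(motion="0 0 -0.02 0 0 0 -0.8; 0 0 -0.05 0 0 0 -0.8; -0.01 0.005 -0.085 0 0 -1 -0.8; -0.03 0.015 -0.115 0 0 -4 -0.8; -0.045 0.025 -0.14 0 0 -7 -0.8; -0.055 0.035 -0.155 0 0 -10 -0.8; -0.063 0.04 -0.16 0 0 -12 -0.8; -0.065 0.0415 -0.16 0 0 -12 -0.8")

```text
clock: 11.75
eef_pos: [0.4655, -0.0003, 0.281]
ee_rot: [0.0, 1.0, 0.001, 0.004]
contact_force: [0.5, -0.2, -1.0]
grip_width: 0.0142
grasp_force: 87.9
```

```bash
python3 - <<'E'
from h import *
go(.464,-.346,.281+.026,3.7)
E
```

```text
go [-1.900e-03  3.457e-01  3.000e-04] [ 0.07 -0.5  -3.63]
```

Request:
play_rows(motion="0 0.02 0 0 0 0 -0.8; -0.001 0.06 0 0 0 -1 -0.8; -0.001 0.11 0 0 0 -1 -0.8; -0.001 0.16 0 0 0 -2 -0.8; -0.002 0.215 0 0 0 -3 -0.8; -0.002 0.27 0 0 0 -4 -0.8; -0.002 0.315 0 0 -0.3 -4 -0.8; -0.002 0.346 0 0 -0.5 -4 -0.8")

```text
clock: 12.55
eef_pos: [0.4641, -0.3491, 0.2788]
ee_rot: [0.0, 0.999, 0.034, -0.001]
contact_force: [0.1, 0.0, -1.1]
grip_width: 0.0146
grasp_force: 88.1
```

```bash
python3 - <<'E'
from h import *
s=arm.observe();T=s["eef_pos"];print(T,s["contact_force"],s["grip_width"])
a=arm.capture("side")[:,:,::-1].copy();cv2.imwrite("pics/s9.png",a)
b=arm.capture("top")[:,:,::-1].copy();cv2.imwrite("pics/t9.png",b)
r=R.from_euler("z",4,degrees=True); o=T*[1,1,0]+r.apply([.015,0,0])+[0,0,T[2]+.002-.109]
pts={"hookL top":(0,.03,.124),"hookL tip":(.019,.03,.093),"hookR tip":(.019,-.03,.093),"hookR top":(0,-.03,.124),"posttop":(-.015,0,.172),"runL front":(.05,.05,.004),"runR front":(.05,-.05,.004),"runL back":(-.032,.05,.004),"topbarL":(-.015,.05,.085),"topbarR":(-.015,-.05,.085)}
for k,p in pts.items(): print(k,proj("side",o+r.apply(p)).round(1),proj("top",o+r.apply(p)).round(1))
crop(a,300,130,420,250,5,"pics/c9.png")
E
```

```text
[ 0.46407255 -0.34909996  0.27883114] [ 0.1336909   0.02291009 -1.14238869] 0.014618292253530632
hookL top [[366.9 166.6]] [[379.1 266.6]]
hookL tip [[358.7 176.6]] [[377.2 261.2]]
hookR tip [[361.2 166.7]] [[398.9 259.3]]
hookR top [[369.2 156.9]] [[401.3 264.7]]
posttop [[375.5 145.1]] [[393.2 269. ]]
runL front [[343.8 208.6]] [[366.4 255.6]]
runR front [[348.8 191.1]] [[400.1 252.7]]
runL back [[374.5 212.2]] [[369.2 283.2]]
topbarL [[370.7 184.3]] [[371.  274.4]]
topbarR [[374.2 167.6]] [[407.1 271.3]]
```

View pics/c9.png

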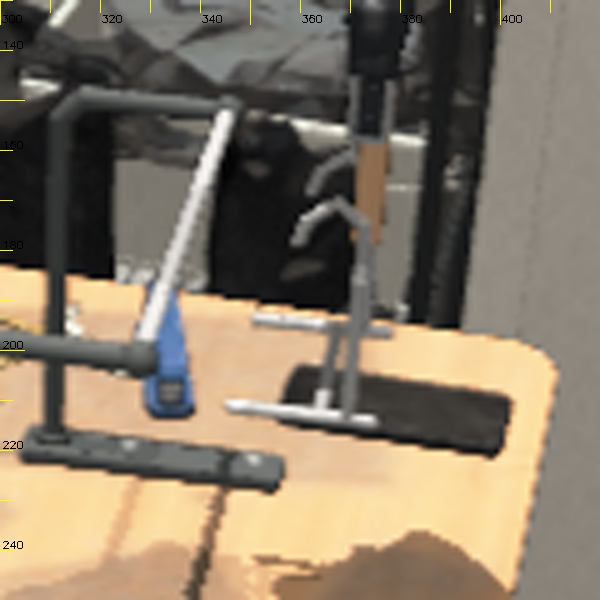

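Request:
play_rows(motion="0 0 -0.008 0 0 0 -0.8; 0 0 -0.017 0 0 0 -0.8; 0 0 -0.017 0 0 0 -0.8; 0.015 0 -0.017 0 0 0 -0.8; 0.035 0 -0.017 0 0 0 -0.8; 0.055 0 -0.017 0 0 0 -0.8; 0.072 0 -0.017 0 0 0 -0.8; 0.081 0 -0.017 0 0 0 -0.8")

```text
clock: 13.45
eef_pos: [0.5476, -0.3388, 0.2964]
ee_rot: [0.0, 0.999, 0.037, -0.001]
contact_force: [1.1, 0.8, -1.7]
grip_width: 0.0145
grasp_force: 88.3
```

```bash
python3 - <<'E'
from h import *
np.set_printoptions(precision=4,suppress=True)
s=arm.observe();T=s["eef_pos"];print(T,s["contact_force"])
a=arm.capture("side")[:,:,::-1].copy();cv2.imwrite("pics/s10.png",a)
b=arm.capture("top")[:,:,::-1].copy();cv2.imwrite("pics/t10.png",b)
g=cv2.cvtColor(a,cv2.COLOR_BGR2GRAY)
for v in range(150,186): print(v," ".join(f"{x:3d}" for x in g[v,324:362]))
E
```

```text
[ 0.5476 -0.3388  0.2964] [ 1.0636  0.8307 -1.6983]
150  84  88  90  95  98 100 102 105 107 109 112 115 120 123 125 116 113 114 113 112 111 100 102 100  72  49  49  48  46  44  43  41  40  40  39  45  59  65
151  54  56  58  59  62  65  68  73  78  81  85  88  92  96 111 104 109 115 114 113 111 100  98  95  69  50  51  49  47  42  39  39  45  48  57  62  64  65
152  31  35  37  43  47  48  49  50  52  52  55  65  94 107 113 108 110 115 115 114 111  99  87  79  53  80 127 114  91  62  44  56  61  63  66  64  65  66
153  41  50  49  55  54  53  53  66  83  61  58  94 109 109 105 101 110 114 114 114 111  96  84  64  49  87 105 100  72  74 124 178 165 119 107 108  84  65
154  49  59  62  60  59  56  49  51  57  89 106 108 106 113 121 108 109 115 115 114 110  96  69  44  44  56  60  53  39  38  56  77  73  62 167 226 234 215
155  70  73  72  61  57  60  54  48  89 108 109  81  92 115 121  97 104 115 115 114 110  89  50  39  48  49  43  35  29  28  28  29  32  37  78 173 222 225
156  58  66  73  62  57  60  58  67  97 105  82  61  64  81 102  94 105 116 114 114 110  84  50  42  47  56  48 
[... 3867 characters left out ...]
 107  95  56  23  25  24  25  25  23  23  23  24  20  22  21  18  25  28  29
182 125 117 134 127 135 147 130 140 139 221 241 224 159  83  90 109  97  56  81 107  93  53  24  22  24  25  26  23  21  24  24  21  19  26  40  46  46  48
183 185 162 125 134 143 140 134 125 201 239 239 206 144  91  97 111 101  60  82 107  91  51  22  20  23  26  27  24  21  23  23  22  24  42  51  53  54  58
184 193 176 139 171 193 193 169 110 211 243 234 164 117  95 102 113 111  71  83 107  91  52  25  22  24  27  26  24  23  22  22  21  37  49  56  59  54  46
185 237 238 192 222 222 184 164 156 226 242 224 173 121  83 102 112 132  92  83 108  91  51  26  24  25  26  26  24  22  23  22  22  40  49  45  39  29  25
```

```bash
cat >> h.py <<'E'
from scipy.optimize import least_squares
def fitxz(obs,y,yaw,x0,z0,zoff=0):
    """obs: list (local point, side px); solve frame x,z,(y fixed)"""
    r=R.from_euler("z",yaw,degrees=True)
    f=lambda p: np.ravel([proj("side",np.array([p[0],y,p[1]])+r.apply(l))[0]-q for l,q in obs])
    s=least_squares(f,[x0,z0]); return s.x, s.fun
E
python3 - <<'E'
from h import *
np.set_printoptions(precision=4,suppress=True)
T=arm.observe()["eef_pos"];print(T)
y=T[1]+.001
H=[((0,.03,.0165),(335,161)),((.019,.03,-.016),(327,169.8)),((0,-.03,.0165),(338,152)),((.019,-.03,-.016),(330.5,159.8))]
print("hook now",fitxz([(np.array(a),b) for a,b in H],y,4,.55,.29))
H9=[((.019,.03,-.016),(359.4,178.4)),((.019,-.03,-.016),(362.4,168)),((.05,.05,-.105),(345.6,211)),((-.032,.05,-.105),(375.2,214.4)),((.05,-.05,-.105),(350.8,194))]
print("hook before",fitxz([(np.array(a),b) for a,b in H9],-.348,4,.48,.27))
print("rail px at y -.309,-.369",proj("side",[[.5555,-.309,.25],[.5585,-.369,.25]]), T[0]+.015)
E
```

```text
[ 0.5468 -0.3391  0.2963]
hook now (array([0.5618, 0.29  ]), array([-0.2863, -0.9133, -0.0651,  0.9517,  0.1994, -1.2961,  0.1528,
        1.321 ]))
hook before (array([0.4751, 0.275 ]), array([ 0.5721,  0.4373,  0.08  ,  0.8998, -0.4575, -0.3408,  0.5652,
       -0.131 , -0.8206, -0.9384]))
rail px at y -.309,-.369 [[335.3544 179.8552]
 [339.1739 170.0011]] 0.5617844164428607
```

Request:
play_rows(motion="-0.003 0 0.003 0 0 0 -0.8; -0.003 0 0.01 0 0 0 -0.8; -0.003 0 0.017 0 0 0 -0.8; -0.003 0 0.023 0 0 0 -0.8; -0.003 0 0.028 0 0 0 -0.8; -0.003 0 0.032 0 0 0 -0.8; -0.003 0 0.034 0 0 0 -0.8; -0.003 0 0.036 0 0 0 -0.8")

```text
clock: 14.35
eef_pos: [0.5423, -0.3404, 0.2606]
ee_rot: [0.0, 0.999, 0.036, -0.001]
contact_force: [0.1, 0.3, -0.9]
grip_width: 0.0144
grasp_force: 88.3
```

Request:
play_rows(motion="0 0 0.001 0 0 0 -0.8; 0 0 0.002 0 0 0 -0.8; 0 0 0.003 0 0 0 -0.8; 0 0 0.004 0 0 0 -0.8; 0 0 0.005 0 0 0 -0.8; 0 0 0.006 0 0 0 -0.8; 0 0 0.006 0 0 0 -0.8; 0 0 0.006 0 0 0 -0.8")

```text
clock: 15.15
eef_pos: [0.5424, -0.3404, 0.2548]
ee_rot: [0.0, 0.999, 0.036, -0.001]
contact_force: [1.5, -0.3, -0.7]
grip_width: 0.0146
grasp_force: 88.5
```

```bash
python3 - <<'E'
from h import *
s=arm.observe();print(s["eef_pos"],s["contact_force"])
a=arm.capture("side")[:,:,::-1].copy();cv2.imwrite("pics/s11.png",a)
g=cv2.cvtColor(a,cv2.COLOR_BGR2GRAY)
for v in range(158,190): print(v," ".join(f"{x:3d}" for x in g[v,322:352]))
E
```

```text
[ 0.54244423 -0.3403784   0.2548193 ] [ 1.54276624 -0.27662983 -0.7124909 ]
158  21  39  45  51  59  60  57  50  52  57  58  58  59  60  62  70  79  75  49  31  29  30  31  73  97  79  53  40  53  47
159  20  37  42  47  55  56  62  70  67  55  47  52  59  61  61  84  88  66  41  31  43  39  32  88  96  74  48  33  33  31
160  33  47  67  61  47  49  60  71  72  71  76  84  87  90  94 103 107  77  39  30  30  32  29  89 104  66  21  18  20  21
161  20  44  53  52  51  55  72  75  71  67  70  74  74  73  78  85 102  78  39  29  30  32  28  89 104  64  15  19  18  21
162  33  94 114 113 113 115 116 107  91  70  68  68  66  67  69  70  97  79  38  28  28  29  28  89 104  64  24  40  43  42
163  36  99 119 119 119 120 120 118 116 114 104  98  99  92  81  76  70  92  93  84  84  73  65  96 104  65  24  46  56  57
164  36  99 120 120 118 120 120 120 119 119 118 118 119 118 117 117 116 160 152 118 108 107 106 109 103  62  19  27  53  60
165  35 100 120 119 119 116 118 120 119 119 119 119 120 119 120 121 120 138 130 117 114 114 113 112 103  62  15  18  27  38
166  34  99 120 119 119 117 118 
[... 2243 characters left out ...]
 180 220 204 137 113 124 118 135 108  98 112 104  98 101  66  22  23  27  27  24
185  17 159 195 148 165 193 190 197 146 134 225 240 208 157 121 119 125 135 104  97 112 116 111 109  72  23  25  26  25  24
186 167 186 165 127 170 192 180 142 100 203 241 239 196 146 109 137 155 172 128  98 108  97 101 109  74  25  25  25  25  24
187 216 218 218 216 218 223 181 107 128 222 243 232 166 107 112 148 165 159 113  99 111  87  94 109  72  27  25  24  24  22
188 221 222 223 222 222 222 199 126 166 234 226 201 152 121 158 141 108 104 119 134 130  94  95 109  73  29  26  24  25  25
189 221 222 223 222 221 222 194 122 204 241 236 187 142 145 202 218 216 200 160 138 139 128 113 110  71  26  24  24  23  25
```

Request:
play_rows(motion="0 0 0.001 0 0 0 -0.8; 0 0 0.002 0 0 0 -0.8; 0 0 0.003 0 0 0 -0.8; 0 0 0.003 0 0 0 -0.8; 0 0 0.003 0 0 0 -0.8; 0 0 0.003 0 0 0 -0.8; 0 0 0.003 0 0 0 -0.8; 0 0 0.003 0 0 0 -0.8")

```text
clock: 16.0
eef_pos: [0.5438, -0.3408, 0.2531]
ee_rot: [0.001, 0.999, 0.036, 0.001]
contact_force: [2.6, 0.2, 4.9]
grip_width: 0.014
grasp_force: 89.2
```

Request:
play_rows(motion="0 0 -0.001 0 0 0 -0.6; 0 0 -0.001 0 0 0 -0.4; 0 0 -0.001 0 0 0 0; 0 0 -0.001 0 0 0 0.3; 0 0 -0.001 0 0 0 0.3; 0 0 -0.001 0 0 0 0.3; 0 0 -0.001 0 0 0 0.3; 0 0 -0.01 0 0 0 0.3")

```text
clock: 16.8
eef_pos: [0.5414, -0.3397, 0.2606]
ee_rot: [-0.001, 0.999, 0.036, -0.002]
contact_force: [0.0, -0.2, 0.3]
grip_width: 0.0553
grasp_force: 0.0
```

Request:
play_rows(motion="0 0 -0.02 0 0 0 0.3; 0 0 -0.05 0 0 0 0.3; -0.01 0 -0.08 0 0 0 0.3; -0.04 0 -0.09 0 0 0 0.3; -0.07 0 -0.09 0 0 0 0.3; -0.1 -0.03 -0.09 0 0 0 0.3; -0.11 -0.07 -0.09 0 0 0 0.3; -0.11 -0.1 -0.09 0 0 0 0.3")

```text
clock: 17.6
eef_pos: [0.4236, -0.2469, 0.3529]
ee_rot: [0.0, 0.999, 0.035, -0.001]
contact_force: [1.5, -1.0, -0.3]
grip_width: 0.0552
grasp_force: 0.0
```

```bash
python3 - <<'E'
from h import *
np.set_printoptions(precision=4,suppress=True)
s=arm.observe();print(s["eef_pos"],s["contact_force"],s["grip_width"],s["clock"])
a=arm.capture("side")[:,:,::-1].copy();cv2.imwrite("pics/s12.png",a)
b=arm.capture("top")[:,:,::-1].copy();cv2.imwrite("pics/t12.png",b)
for n,im in(("side",a),("top",b)):
  h=cv2.cvtColor(im,cv2.COLOR_BGR2HSV)
  # wood post of frame
  for w,bx in(("framepost",(335,130,375,185) if n=="side" else (375,240,415,262)),("traypost",(305,380,330,415) if n=="side" else(193,276,210,292))):
    m=cv2.inRange(h,(8,70,90),(20,170,255)); z=m*0; z[bx[1]:bx[3],bx[0]:bx[2]]=m[bx[1]:bx[3],bx[0]:bx[2]]
    k,l,st,ce=cv2.connectedComponentsWithStats(z); print(n,w,[(tuple(st[i]),ce[i].round(1).tolist()) for i in range(1,k) if st[i,4]>12])
  # tray
  m=cv2.inRange(h,(100,120,40),(125,255,255)); z=m*0
  bx=(215,340,330,460) if n=="side" else (170,230,245,295)
  z[bx[1]:bx[3],bx[0]:bx[2]]=m[bx[1]:bx[3],bx[0]:bx[2]]; print(n,"tray",cv2.boundingRect(z))
r=R.from_euler("z",4,degrees=True);o=np.array([.557,-.342,.141])
print(proj("side",[o+r.apply(p) for p in((-.015,0,.172),(-.015,0,.09),(.05,.05,.004),(-.032,.05,.004),(0,.03,.124))]).round(1).tolist())
E
```

```text
[ 0.4236 -0.2469  0.3529] [ 1.5095 -0.9627 -0.2641] 0.05523317845648775 17.6
side framepost [((np.int32(340), np.int32(153), np.int32(8), np.int32(32), np.int32(169)), [342.9, 167.9])]
side traypost [((np.int32(313), np.int32(380), np.int32(17), np.int32(35), np.int32(394)), [321.9, 395.6]), ((np.int32(305), np.int32(411), np.int32(9), np.int32(4), np.int32(20)), [307.8, 413.2])]
side tray (228, 350, 96, 99)
top framepost [((np.int32(384), np.int32(240), np.int32(11), np.int32(6), np.int32(44)), [388.2, 242.7]), ((np.int32(398), np.int32(241), np.int32(17), np.int32(21), np.int32(300)), [407.0, 250.8]), ((np.int32(387), np.int32(249), np.int32(6), np.int32(4), np.int32(17)), [390.0, 250.1]), ((np.int32(394), np.int32(248), np.int32(3), np.int32(8), np.int32(19)), [395.2, 251.5])]
top traypost [((np.int32(193), np.int32(277), np.int32(17), np.int32(15), np.int32(154)), [198.5, 285.5])]
top tray (179, 239, 62, 49)
[[344.4, 153.2], [342.7, 181.3], [314.8, 215.1], [344.6, 218.7], [336.1, 174.2]]
```

```bash
python3 - <<'E'
from h import *
np.set_printoptions(precision=4,suppress=True)
for f in("top0","t12"):
  h=cv2.cvtColor(cv2.imread(f"pics/{f}.png"),cv2.COLOR_BGR2HSV)
  m=cv2.inRange(h,(100,90,30),(125,255,255)); z=m*0; z[230:295,170:247]=m[230:295,170:247]
  z=cv2.morphologyEx(z,cv2.MORPH_CLOSE,np.ones((15,15))); y=cv2.morphologyEx(z,cv2.MORPH_OPEN,np.ones((21,21)))
  r=cv2.minAreaRect(max(cv2.findContours(y,0,2)[0],key=cv2.contourArea)); print(f,cv2.boundingRect(z),r,plane("top",r[0],.035))
  w=cv2.inRange(h,(12,60,150),(28,190,255)); 
  q=h[278:292,194:212]; print(q[:,:,0].tolist() if f=="t12" else "")
for f in("side0","s12"):
  h=cv2.cvtColor(cv2.imread(f"pics/{f}.png"),cv2.COLOR_BGR2HSV)
  m=cv2.inRange(h,(100,90,30),(125,255,255)); z=m*0; z[340:460,215:330]=m[340:460,215:330]
  p=np.argwhere(z)[:,::-1]; print(f,[p[i].tolist() for i in(p[:,0].argmin(),p[:,0].argmax(),p[:,1].argmin(),p[:,1].argmax())])
  m=cv2.inRange(h,(8,60,90),(22,190,255)); z=m*0; z[384:412,309:324]=m[384:412,309:324];
a=cv2.imread("pics/top0.png").astype(int);b=cv2.imread("pics/t12.png").astype(int)
d=np.abs(a-b).sum(2)[270:295,170:245]; print("diff pixels near lower edge/post",(d>90).sum(), np.argwhere(d>90)[:,::-1].mean(0)+[170,270] if (d>90).any() else "")
E
```

```text
top0 (177, 239, 63, 49) ((208.0, 259.5), (39.0, 56.0), 90.0) [0.5427 0.2119 0.035 ]

t12 (179, 239, 63, 50) ((210.0, 260.0), (38.0, 56.0), 90.0) [0.5409 0.2052 0.035 ]
[[15, 15, 14, 15, 15, 15, 7, 107, 106, 106, 106, 106, 106, 106, 106, 106, 106, 106], [14, 14, 14, 14, 14, 15, 4, 107, 106, 106, 106, 106, 106, 106, 106, 106, 106, 106], [15, 15, 16, 15, 15, 15, 158, 106, 106, 106, 106, 106, 106, 106, 106, 106, 106, 105], [15, 15, 15, 15, 15, 15, 143, 109, 108, 108, 107, 106, 106, 106, 106, 106, 106, 106], [15, 15, 15, 15, 15, 17, 19, 18, 18, 17, 14, 109, 106, 106, 106, 106, 106, 106], [15, 15, 15, 15, 15, 18, 19, 20, 21, 18, 15, 14, 11, 108, 107, 106, 106, 106], [15, 15, 15, 15, 15, 17, 20, 20, 21, 19, 14, 16, 14, 13, 111, 106, 106, 106], [15, 15, 16, 16, 15, 19, 22, 21, 22, 21, 13, 13, 15, 11, 110, 106, 106, 107], [16, 15, 16, 15, 15, 13, 13, 15, 16, 16, 14, 15, 15, 171, 107, 106, 106, 106], [15, 15, 15, 15, 15, 13, 125, 111, 110, 168, 15, 15, 15, 123, 107, 106, 106, 107], [14, 14, 15, 15, 15, 15, 15, 15, 15, 14, 15, 15, 14, 14, 114, 109, 108, 150], [14, 15, 15, 15, 15, 15, 14, 15, 15, 15, 15, 14, 14, 15, 14, 14, 14, 14], [14, 15, 14, 15, 14, 14, 14, 14, 14, 15, 15, 14, 15, 15, 15, 14, 15, 15], [15, 15, 15, 15, 15, 15, 15, 15, 15, 15, 15, 15, 15, 16, 16, 15, 16, 16]]
side0 [[226, 418], [322, 401], [269, 352], [280, 451]]
s12 [[228, 416], [323, 398], [270, 350], [282, 448]]
diff pixels near lower edge/post 192 [211.2396 278.6927]
```

```bash
python3 - <<'E'
from h import *
np.set_printoptions(precision=4,suppress=True)
P=plane("top",(201.1,283.6),.085);print(P,tri((318,385),(201.1,283.6)))
h=cv2.cvtColor(cv2.imread("pics/s12.png"),cv2.COLOR_BGR2HSV)
for v in range(380,410,2): print(v,h[v,308:328,0].tolist(),h[v,308:328,2].tolist())
go(P[0]+.003,P[1],.17,-6.5,12); go(P[0]+.003,P[1],.05,-6.5,12)
E
```

```text
[0.4592 0.2188 0.085 ] (array([0.4602, 0.2185, 0.0865]), np.float64(0.0015836045528797723))
380 [107, 108, 108, 107, 107, 107, 107, 107, 107, 107, 108, 15, 21, 21, 20, 19, 19, 20, 20, 20] [218, 218, 217, 215, 211, 193, 132, 80, 79, 80, 81, 233, 252, 253, 252, 251, 252, 252, 252, 251]
382 [107, 107, 107, 107, 107, 107, 108, 107, 107, 109, 12, 17, 21, 21, 20, 20, 20, 20, 20, 20] [217, 217, 216, 212, 193, 132, 80, 78, 79, 81, 132, 244, 253, 252, 252, 252, 252, 252, 251, 251]
384 [107, 107, 107, 107, 108, 107, 107, 14, 21, 23, 24, 22, 20, 18, 20, 20, 20, 20, 19, 19] [217, 217, 214, 196, 134, 81, 74, 226, 253, 254, 254, 254, 250, 247, 250, 252, 252, 252, 251, 251]
386 [107, 107, 108, 107, 107, 107, 15, 22, 24, 25, 25, 24, 25, 23, 16, 17, 20, 20, 20, 19] [218, 212, 194, 131, 78, 74, 232, 254, 254, 254, 254, 254, 254, 254, 242, 247, 252, 252, 251, 251]
388 [107, 107, 107, 107, 107, 16, 23, 25, 25, 24, 25, 26, 23, 16, 14, 17, 20, 20, 20, 19] [213, 195, 133, 80, 78, 231, 254, 254, 254, 254, 254, 254, 254, 239, 209, 246, 252, 252, 251, 251]
390 [107, 107, 107, 107, 107, 12, 14, 14, 14, 15, 17,
[... 1259 characters left out ...]
29, 251, 251, 251, 252]
404 [107, 107, 107, 107, 108, 9, 14, 14, 14, 14, 14, 13, 14, 5, 14, 19, 20, 20, 20, 20] [227, 211, 195, 194, 160, 139, 151, 145, 140, 139, 140, 141, 128, 89, 228, 251, 252, 252, 252, 252]
406 [107, 107, 107, 107, 107, 109, 128, 12, 13, 14, 15, 14, 12, 12, 16, 20, 20, 20, 20, 21] [227, 225, 225, 225, 222, 186, 130, 128, 134, 139, 140, 139, 106, 107, 237, 252, 252, 252, 252, 253]
408 [107, 107, 107, 107, 107, 107, 107, 107, 107, 107, 108, 108, 116, 13, 13, 14, 16, 20, 21, 21] [226, 225, 223, 224, 224, 224, 223, 226, 225, 220, 215, 169, 97, 136, 156, 155, 240, 252, 253, 253]
go [ 0.0716 -0.46    0.2092] [-1.12 12.   10.65]
go [ 0.0717 -0.46    0.3292] [-1.12 12.   10.65]
```

Request:
play_rows(motion="0 -0.03 0 0 0 0 0.6; 0.002 -0.075 0.01 0 0 0 0.6; 0.01 -0.12 0.03 0 2 2 0.6; 0.02 -0.168 0.055 0 4 4 0.6; 0.03 -0.216 0.08 0 6 6 0.6; 0.04 -0.264 0.105 0 8 8 0.6; 0.05 -0.312 0.13 -0.5 10 9 0.6; 0.06 -0.36 0.155 -1 12 10.6 0.6")

```text
clock: 18.5
eef_pos: [0.4578, 0.094, 0.2084]
ee_rot: [0.005, 0.993, -0.058, 0.106]
contact_force: [1.9, -0.5, -1.0]
grip_width: 0.0686
grasp_force: 0.0
```

```bash
python3 - <<'E'
from h import *
go(.463,.2186,.17,-6.5,12); go(.463,.2186,.05,-6.5,12)
E
```

```text
go [-0.0226 -0.1242  0.0613] [-0.08 -0.17 -0.14]
go [-0.0479 -0.124   0.1786] [-0.08 -0.17 -0.14]
```

Request:
play_rows(motion="-0.007 -0.035 0.018 0 0 0 0.6; -0.015 -0.08 0.04 0 0 0 0.6; -0.022 -0.115 0.06 0 0 0 0.6; -0.0226 -0.124 0.0613 0 0 0 0.6; -0.0226 -0.124 0.0613 0 0 0 0.6; -0.031 -0.124 0.1 0 0 0 0.6; -0.039 -0.124 0.138 0 0 0 0.6; -0.043 -0.124 0.157 0 0 0 0.6")

```text
clock: 19.3
eef_pos: [0.4609, 0.2153, 0.0445]
ee_rot: [0.006, 0.993, -0.057, 0.103]
contact_force: [-0.5, 0.8, -0.0]
grip_width: 0.0683
grasp_force: 0.0
```

```bash
python3 - <<'E'
from h import *
go(.463,.2186,.05,-6.5,12)
s=arm.observe();print(s["contact_force"])
a=arm.capture("side")[:,:,::-1].copy();cv2.imwrite("pics/s13.png",a)
T=s["eef_pos"]; tz=np.array([np.sin(np.radians(12)),0,-np.cos(np.radians(12))])
yv=R.from_euler("z",-6.5,degrees=True).apply([0,1,0])
for k in(1,-1): print(proj("side",[T+k*.042*yv-tz*.026,T+k*.042*yv+[0,0,.026]]).round(1).tolist())
h=cv2.cvtColor(a,cv2.COLOR_BGR2GRAY)
for v in range(376,424,2): print(v,h[v,298:342].tolist())
E
```

```text
go [-0.0025 -0.0036  0.0205] [ 0.03  0.13 -0.11]
[-0.47076989  0.83402515 -0.03952313]
[[313.2, 407.1], [310.4, 406.2]]
[[328.6, 374.3], [326.0, 373.5]]
376 [255, 253, 211, 121, 104, 81, 70, 115, 134, 134, 134, 135, 134, 134, 133, 133, 117, 80, 68, 75, 83, 96, 145, 171, 155, 125, 109, 107, 84, 60, 98, 166, 211, 185, 100, 38, 34, 146, 216, 230, 232, 232, 230, 228]
378 [253, 215, 133, 113, 89, 71, 112, 134, 134, 134, 134, 133, 133, 132, 132, 129, 115, 73, 44, 50, 56, 94, 135, 154, 165, 170, 164, 119, 69, 58, 54, 46, 33, 32, 34, 33, 146, 212, 228, 231, 232, 231, 229, 227]
380 [134, 119, 114, 93, 74, 111, 132, 135, 135, 133, 134, 133, 133, 131, 128, 117, 74, 31, 32, 31, 41, 65, 85, 99, 111, 124, 111, 82, 68, 75, 78, 57, 36, 34, 34, 64, 194, 226, 229, 231, 231, 229, 227, 227]
382 [116, 115, 87, 70, 116, 135, 134, 135, 134, 133, 133, 132, 132, 129, 118, 77, 34, 30, 30, 29, 49, 58, 59, 60, 62, 65, 55, 46, 50, 56, 58, 44, 34, 34, 68, 196, 226, 228, 230, 230, 230, 227, 227, 228]
384 [50, 65, 72, 113, 133, 134, 133, 132, 132, 132, 132, 133, 130, 112, 73, 37, 30, 30, 30, 31, 45, 56, 59, 59, 59,
[... 3177 characters left out ...]
91, 92, 91, 90, 89, 90, 90, 90, 90, 88, 87, 88, 90, 92, 92, 93, 93, 92, 92, 91, 90, 90, 90, 88, 87, 86, 87, 93, 120, 132]
418 [49, 47, 66, 84, 169, 197, 147, 93, 94, 95, 93, 91, 91, 92, 94, 92, 91, 90, 90, 90, 90, 91, 173, 155, 98, 89, 91, 92, 93, 92, 92, 92, 92, 92, 90, 90, 89, 88, 86, 86, 87, 90, 96, 121]
420 [47, 67, 174, 202, 203, 208, 210, 210, 209, 210, 155, 91, 92, 94, 91, 88, 88, 90, 90, 90, 90, 90, 105, 98, 90, 91, 91, 92, 93, 94, 93, 93, 92, 92, 92, 90, 88, 87, 87, 86, 88, 89, 90, 96]
422 [67, 165, 198, 200, 203, 208, 210, 210, 208, 207, 205, 206, 209, 210, 208, 200, 196, 196, 144, 90, 167, 141, 89, 89, 90, 91, 92, 93, 93, 94, 94, 93, 92, 91, 90, 88, 89, 87, 87, 88, 89, 91, 91, 91]
```

Request:
play_rows(motion="0.001 -0.0035 0.008 0 0 0 0.6; 0.0015 -0.0035 0.016 0 0 0 0.6; 0.0015 -0.0035 0.02 0 0 0 0.6; 0.0015 -0.0035 0.021 0 0 0 -0.8; 0.0015 -0.0035 0.021 0 0 0 -0.8; 0.0015 -0.0035 0.021 0 0 0 -0.8; 0.0015 -0.0035 0.021 0 0 0 -0.8; 0.0015 -0.0035 0.021 0 0 0 -0.8", squeeze=120)

```text
clock: 20.15
eef_pos: [0.4673, 0.2201, 0.0262]
ee_rot: [0.005, 0.993, -0.057, 0.104]
contact_force: [-2.3, 0.6, 7.1]
grip_width: 0.0135
grasp_force: 117.5
```

```bash
python3 - <<'E'
from h import *
s=arm.observe();print(s["eef_pos"],s["contact_force"],s["grip_width"],s["grasp_force"])
go(.467,.2186,.10,-6.5,12)
E
```

```text
[0.46726899 0.22010242 0.02619487] [-2.30684049  0.62498933  7.07585361] 0.01354844238763306 117.49918699264526
go [ 0.0098  0.0015 -0.0468] [-0.07  0.04 -0.06]
```

Request:
play_rows(motion="0.001 0 -0.003 0 0 0 -0.8; 0.002 0 -0.008 0 0 0 -0.8; 0.003 0 -0.015 0 0 0 -0.8; 0.005 0 -0.025 0 0 0 -0.8; 0.007 0 -0.035 0 0 0 -0.8; 0.009 0 -0.045 0 0 0 -0.8; 0.01 0 -0.047 0 0 0 -0.8; 0.01 0 -0.047 0 0 0 -0.8")

```text
clock: 20.95
eef_pos: [0.468, 0.2202, 0.0744]
ee_rot: [0.005, 0.993, -0.057, 0.105]
contact_force: [0.5, 0.3, -2.2]
grip_width: 0.0134
grasp_force: 117.3
```

```bash
python3 - <<'E'
from h import *
np.set_printoptions(precision=4,suppress=True)
s=arm.observe();T=s["eef_pos"];print(T,s["contact_force"],s["grip_width"],s["wrist_torque"])
a=arm.capture("side")[:,:,::-1].copy();cv2.imwrite("pics/s14.png",a)
h=cv2.cvtColor(a,cv2.COLOR_BGR2HSV)
m=cv2.inRange(h,(100,90,30),(125,255,255)); z=m*0; z[310:460,200:345]=m[310:460,200:345]
p=np.argwhere(z)[:,::-1]; print([p[i].tolist() for i in(p[:,0].argmin(),p[:,1].argmin(),p[:,1].argmax())], cv2.boundingRect(z))
r=R.from_euler("z",-6.5,degrees=True); o=np.array([.4605,.2186,0])+r.apply([.087,0,0])
for dz in(0,.05):print([proj("side",o+[0,0,dz]+r.apply(q)).round(1).tolist()[0] for q in((.06,.095,.035),(.06,-.095,.035),(-.06,.095,0),(-.06,-.095,.035))])
E
```

```text
[0.468  0.2202 0.0744] [ 0.4686  0.3054 -2.1821] 0.013395105323415016 [ 0.0668  0.4118 -0.0137]
[[226, 400], [270, 334], [282, 433]] (226, 334, 98, 100)
[[227.6, 416.6], [270.8, 348.0], [285.4, 449.4], [321.9, 364.1]]
[[225.7, 399.5], [270.3, 331.5], [285.2, 433.0], [322.6, 347.5]]
```

```bash
python3 - <<'E'
from h import *
np.set_printoptions(precision=4,suppress=True)
a=cv2.imread("pics/s12.png");g=cv2.cvtColor(a,cv2.COLOR_BGR2GRAY)
for v in range(186,222,2): print(v,g[v,308:352].tolist())
for w in((.468,.05,.096,0),(.468,-.12,.096,4),(.398,-.341,.096,4)): print(w,end=" ");go(w[0],w[1],w[2]+.026,w[3],12)
E
```

```text
186 [202, 125, 52, 51, 47, 153, 206, 216, 216, 215, 214, 215, 221, 193, 166, 187, 165, 128, 171, 192, 179, 142, 100, 203, 241, 239, 198, 149, 110, 137, 156, 128, 114, 134, 143, 121, 108, 74, 29, 26, 24, 25, 25, 24]
188 [201, 125, 53, 52, 48, 150, 209, 222, 222, 223, 223, 224, 223, 222, 221, 222, 223, 222, 222, 222, 199, 127, 166, 234, 227, 202, 152, 120, 158, 141, 108, 155, 181, 149, 76, 87, 109, 73, 28, 30, 27, 24, 25, 24]
190 [198, 123, 53, 52, 48, 135, 176, 181, 208, 222, 223, 223, 222, 220, 221, 222, 222, 221, 221, 221, 173, 128, 196, 220, 199, 139, 130, 172, 213, 222, 220, 238, 237, 212, 179, 134, 109, 161, 203, 220, 194, 168, 167, 108]
192 [156, 84, 52, 52, 46, 192, 222, 176, 187, 207, 207, 204, 204, 206, 209, 209, 208, 208, 208, 209, 161, 189, 221, 209, 157, 123, 126, 145, 202, 202, 205, 223, 201, 203, 173, 119, 108, 158, 204, 216, 217, 219, 220, 212]
194 [136, 74, 51, 51, 47, 210, 229, 204, 193, 192, 192, 193, 194, 196, 195, 193, 195, 196, 196, 160, 183, 219, 215, 178, 126, 116, 124, 148, 175, 159, 127, 112, 135, 182, 160, 117, 110, 171, 198, 202, 204, 204, 203, 201]
196 [135
[... 2332 characters left out ...]
, 202, 201, 200, 198, 197, 198, 198, 200]
218 [51, 60, 61, 57, 53, 46, 86, 102, 104, 104, 97, 97, 103, 104, 108, 115, 124, 125, 126, 135, 155, 172, 191, 190, 151, 122, 122, 122, 148, 135, 135, 213, 238, 242, 242, 220, 197, 198, 198, 199, 201, 201, 201, 199]
220 [87, 79, 94, 106, 110, 111, 115, 116, 91, 78, 106, 117, 118, 110, 102, 110, 109, 109, 104, 99, 101, 100, 100, 100, 112, 118, 119, 110, 109, 108, 106, 112, 116, 119, 123, 111, 85, 82, 84, 92, 132, 150, 151, 147]
(0.468, 0.05, 0.096, 0) go [ 0.0241  0.1687 -0.0179] [ 1.28  0.04 -6.42]
(0.468, -0.12, 0.096, 4) go [ 0.0432  0.3376 -0.0141] [  2.11   0.04 -10.34]
(0.398, -0.341, 0.096, 4) go [-0.0002  0.5652 -0.0236] [  2.11   0.04 -10.34]
```

Request:
play_rows(motion="0 0.008 -0.005 0 0 0 -0.8; 0.002 0.025 -0.01 0.1 0 -0.5 -0.8; 0.006 0.05 -0.016 0.3 0 -1.5 -0.8; 0.012 0.083 -0.018 0.6 0 -3 -0.8; 0.016 0.116 -0.018 0.8 0 -4.2 -0.8; 0.021 0.149 -0.018 1.1 0 -5.5 -0.8; 0.025 0.182 -0.018 1.3 0 -6.7 -0.8; 0.029 0.215 -0.017 1.5 0 -7.7 -0.8")

```text
clock: 21.8
eef_pos: [0.4665, 0.0019, 0.0958]
ee_rot: [-0.001, 0.995, 0.012, 0.103]
contact_force: [0.1, 0.9, -2.1]
grip_width: 0.0134
grasp_force: 117.5
```

```bash
python3 - <<'E'
from h import *
for w in((.45,-.12,.096,4),(.398,-.341,.096,4)): print(w,end=" ");go(w[0],w[1],w[2]+.026,w[3],12)
print(arm.observe()["eef_pos"])
E
```

```text
(0.45, -0.12, 0.096, 4) go [-0.019   0.1214 -0.0041] [ 0.61  0.12 -2.57]
(0.398, -0.341, 0.096, 4) go [-0.0751  0.3411 -0.0156] [ 0.61  0.12 -2.57]
[0.4665483  0.0018586  0.09576377]
```

Request:
play_rows(motion="-0.002 0.015 0 0 0 -0.3 -0.8; -0.007 0.045 -0.001 0.1 0 -0.8 -0.8; -0.013 0.085 -0.003 0.3 0 -1.6 -0.8; -0.022 0.125 -0.004 0.5 0.1 -2.2 -0.8; -0.032 0.165 -0.006 0.6 0.1 -2.6 -0.8; -0.042 0.205 -0.008 0.6 0.1 -2.6 -0.8; -0.051 0.238 -0.011 0.6 0.1 -2.6 -0.8; -0.056 0.258 -0.012 0.6 0.1 -2.6 -0.8")

```text
clock: 22.6
eef_pos: [0.415, -0.2589, 0.0964]
ee_rot: [-0.003, 0.994, 0.034, 0.105]
contact_force: [1.1, 0.1, -2.2]
grip_width: 0.0135
grasp_force: 117.7
```

```bash
python3 - <<'E'
from h import *
print(arm.observe()["eef_pos"]);go(.398,-.341,.122,4,12)
E
```

```text
[ 0.4149669  -0.25886499  0.09636117]
go [-0.0221  0.0808 -0.0042] [ 0.11 -0.01 -0.11]
```

Request:
play_rows(motion="-0.006 0.008 0 0 0 0 -0.8; -0.014 0.022 0 0 0 0 -0.8; -0.02 0.04 0 0 0 0 -0.8; -0.022 0.058 -0.002 0 0 0 -0.8; -0.022 0.072 -0.004 0 0 0 -0.8; -0.022 0.079 -0.004 0 0 0 -0.8; -0.022 0.081 -0.004 0 0 0 -0.8; -0.022 0.081 -0.004 0 0 0 -0.8")

```text
clock: 23.4
eef_pos: [0.3994, -0.3377, 0.0955]
ee_rot: [-0.004, 0.994, 0.035, 0.105]
contact_force: [0.3, -0.4, -1.4]
grip_width: 0.0138
grasp_force: 117.7
```

```bash
python3 - <<'E'
from h import *
np.set_printoptions(precision=4,suppress=True)
T=arm.observe()["eef_pos"];print(T)
a=arm.capture("side")[:,:,::-1].copy();cv2.imwrite("pics/s15.png",a)
b=arm.capture("top")[:,:,::-1].copy();cv2.imwrite("pics/t15.png",b)
r=R.from_euler("z",4,degrees=True); o=np.array([T[0],T[1],T[2]-.0262])+r.apply([.0795,0,0])
N={"FL":(.06,.095,.035),"FR":(.06,-.095,.035),"BL":(-.06,.095,.035),"BLb":(-.06,.095,0),"FLb":(.06,.095,0),"hL top":(0,.018,.1255),"hL tip":(.019,.018,.099),"hR top":(0,-.018,.1255),"hR tip":(.019,-.018,.099)}
for k,p in N.items(): print(k,proj("side",o+r.apply(p)).round(1)[0])
h=cv2.cvtColor(a,cv2.COLOR_BGR2HSV)
m=cv2.inRange(h,(100,90,20),(125,255,255)); z=m*0; z[170:290,300:440]=m[170:290,300:440]
c=max(cv2.findContours(z,0,2)[0],key=cv2.contourArea); print(cv2.boundingRect(c), cv2.approxPolyDP(c,4,True)[:,0].tolist())
g=cv2.cvtColor(a,cv2.COLOR_BGR2GRAY)
for v in range(178,218,2): print(v,g[v,335:385].tolist())
E
```

```text
[ 0.3994 -0.3377  0.0955]
FL [335.1 242.7]
FR [344.9 207.3]
BL [380.3 248.5]
BLb [379.1 259.2]
FLb [334.5 253.4]
hL top [363.4 201.5]
hL tip [355.6 209.3]
hR top [364.8 195.1]
hR tip [357.2 202.8]
(335, 209, 59, 50) [[345, 209], [335, 253], [377, 258], [380, 237], [393, 236], [382, 226], [385, 213], [370, 211], [375, 217], [364, 241], [357, 218], [365, 210]]
178 [97, 121, 178, 216, 188, 139, 122, 120, 120, 115, 104, 65, 25, 22, 24, 22, 22, 23, 21, 21, 19, 19, 19, 18, 19, 19, 17, 17, 18, 24, 25, 21, 21, 21, 20, 18, 17, 17, 53, 104, 121, 121, 121, 121, 120, 120, 116, 81, 38, 27]
180 [239, 203, 141, 118, 162, 207, 193, 143, 119, 113, 91, 52, 24, 24, 24, 22, 24, 22, 22, 22, 22, 19, 20, 19, 14, 16, 17, 23, 24, 23, 22, 19, 17, 14, 16, 18, 20, 22, 59, 106, 122, 122, 122, 122, 121, 121, 119, 77, 29, 27]
182 [224, 158, 121, 121, 105, 110, 120, 121, 118, 110, 87, 48, 22, 23, 25, 25, 23, 22, 23, 23, 21, 20, 25, 40, 46, 47, 48, 45, 44, 36, 25, 17, 17, 18, 16, 19, 20, 18, 55, 105, 122, 122, 122, 122, 120, 121, 110, 68, 27, 28]
184 [163, 117, 123, 118, 93, 97, 132, 160, 140, 111, 88, 50, 22, 23, 2
[... 3241 characters left out ...]
, 60, 61, 62, 63, 60]
212 [88, 76, 102, 115, 136, 184, 202, 203, 156, 77, 51, 56, 56, 61, 62, 61, 60, 61, 60, 57, 55, 55, 57, 59, 61, 114, 146, 130, 83, 54, 55, 89, 111, 112, 86, 65, 65, 68, 74, 69, 62, 68, 74, 91, 135, 120, 115, 118, 93, 76]
214 [163, 161, 126, 114, 134, 185, 203, 192, 126, 50, 56, 61, 59, 59, 61, 62, 60, 60, 59, 59, 60, 57, 56, 58, 117, 248, 255, 255, 255, 255, 252, 193, 115, 173, 249, 254, 254, 254, 221, 95, 54, 54, 56, 56, 58, 59, 60, 60, 65, 90]
216 [188, 160, 121, 114, 154, 194, 202, 148, 65, 47, 56, 60, 60, 60, 60, 60, 61, 59, 60, 60, 60, 60, 60, 60, 224, 254, 255, 255, 255, 255, 244, 160, 114, 149, 250, 255, 255, 255, 233, 110, 59, 56, 55, 56, 57, 59, 58, 60, 95, 84]
```

Request:
play_rows(motion="0.005 0.003 0.001 0 0 0 -0.8; 0.016 0.006 0.0034 0 0 0 -0.8; 0.03 0.006 0.0064 0 0 0 -0.8; 0.044 0.006 0.0094 0 0 0 -0.8; 0.058 0.006 0.0123 0 0 0 -0.8; 0.069 0.006 0.0147 0 0 0 -0.8; 0.075 0.006 0.016 0 0 0 -0.8; 0.0765 0.006 0.0162 0 0 0 -0.8")

```text
clock: 24.3
eef_pos: [0.4787, -0.3385, 0.0956]
ee_rot: [-0.004, 0.994, 0.035, 0.105]
contact_force: [-0.4, 0.4, -1.3]
grip_width: 0.0136
grasp_force: 117.7
```

```bash
python3 - <<'E'
from h import *
np.set_printoptions(precision=4,suppress=True)
s=arm.observe();T=s["eef_pos"];print(T,s["contact_force"])
a=arm.capture("side")[:,:,::-1].copy();cv2.imwrite("pics/s16.png",a)
r=R.from_euler("z",4,degrees=True); o=np.array([T[0],T[1],T[2]-.0262])+r.apply([.0795,0,0])
N={"FL":(.06,.095,.035),"FR":(.06,-.095,.035),"BLb":(-.06,.095,0),"FLb":(.06,.095,0),"hL top":(0,.018,.1255),"hL tip":(.019,.018,.099),"hR top":(0,-.018,.1255),"hR tip":(.019,-.018,.099)}
for k,p in N.items(): print(k,proj("side",o+r.apply(p)).round(1)[0])
F=np.array([.5575,-.340,.141])
for k,p in {"bar mid":(0,0,.004),"barL":(0,.018,.004),"barR":(0,-.018,.004),"runL f":(.05,.05,.004),"runL b":(-.032,.05,.004)}.items(): print(k,proj("side",F+r.apply(p)).round(1)[0])
h=cv2.cvtColor(a,cv2.COLOR_BGR2HSV)
m=cv2.inRange(h,(100,90,20),(125,255,255)); z=m*0; z[170:290,280:420]=m[170:290,280:420]
c=max(cv2.findContours(z,0,2)[0],key=cv2.contourArea); print(cv2.boundingRect(c), cv2.approxPolyDP(c,4,True)[:,0].tolist())
g=cv2.cvtColor(a,cv2.COLOR_BGR2GRAY)
for v in range(184,224,2): print(v,g[v,308:352].tolist())
E
```

```text
[ 0.4787 -0.3385  0.0956] [-0.3807  0.3818 -1.261 ]
FL [306.4 237.7]
FR [319.2 203.2]
BLb [349.9 254. ]
FLb [306.2 248.3]
hL top [334.4 197.1]
hL tip [327.1 204.7]
hR top [336.5 190.8]
hR tip [329.3 198.4]
bar mid [335.4 208.4]
barL [334.4 211.7]
barR [336.3 205.3]
runL f [314.4 215.4]
runL b [344.2 219. ]
(307, 207, 59, 47) [[358, 208], [342, 208], [348, 216], [337, 237], [335, 223], [314, 217], [307, 248], [348, 253], [353, 231], [365, 231], [355, 221]]
184 [142, 85, 52, 51, 47, 35, 25, 24, 21, 20, 19, 19, 18, 19, 17, 156, 194, 175, 139, 124, 113, 167, 169, 110, 211, 243, 234, 163, 117, 124, 118, 93, 98, 132, 160, 140, 111, 89, 50, 22, 23, 27, 27, 25]
186 [201, 125, 53, 52, 47, 153, 206, 216, 216, 214, 214, 215, 221, 192, 166, 186, 165, 128, 170, 192, 179, 142, 101, 202, 241, 239, 198, 148, 109, 137, 155, 128, 114, 133, 142, 120, 108, 73, 29, 25, 25, 26, 25, 24]
188 [201, 124, 52, 52, 48, 149, 209, 222, 222, 222, 223, 224, 223, 222, 220, 222, 223, 222, 221, 222, 200, 126, 166, 234, 227, 202, 152, 120, 157, 141, 107, 154, 181, 148, 76, 87, 109, 73, 31, 30, 27, 23, 25, 26]
190 [198, 
[... 2892 characters left out ...]
14, 105, 115, 233, 251, 228, 174, 144, 116, 82, 58, 70, 65, 58]
218 [50, 60, 60, 57, 53, 92, 78, 52, 59, 68, 102, 120, 125, 121, 117, 120, 126, 125, 125, 135, 155, 172, 190, 189, 150, 122, 121, 120, 147, 135, 143, 233, 250, 250, 250, 223, 156, 128, 101, 115, 132, 132, 131, 131]
220 [86, 79, 94, 106, 116, 91, 56, 46, 55, 115, 135, 135, 124, 117, 113, 111, 111, 111, 110, 110, 80, 54, 56, 74, 118, 134, 133, 175, 145, 102, 104, 111, 118, 121, 128, 132, 138, 126, 127, 133, 134, 134, 133, 132]
222 [61, 54, 52, 62, 100, 80, 45, 48, 109, 134, 136, 137, 137, 137, 138, 138, 137, 124, 115, 116, 128, 134, 134, 123, 87, 67, 71, 90, 84, 97, 110, 111, 111, 127, 137, 134, 122, 99, 77, 70, 76, 115, 131, 131]
```

Request:
play_rows(motion="-0.0006 0 0.003 0 0 0 -0.8; -0.0019 0 0.009 0 0 0 -0.8; -0.0034 0 0.016 0 0 0 -0.8; -0.0049 0 0.023 0 0 0 -0.8; -0.006 0 0.028 0 0 0 -0.8; -0.0068 0 0.032 0 0 0 -0.8; -0.0073 0 0.0345 0 0 0 -0.8; -0.0075 0 0.0352 0 0 0 -0.8")

```text
clock: 25.15
eef_pos: [0.4777, -0.3386, 0.0594]
ee_rot: [-0.004, 0.994, 0.034, 0.105]
contact_force: [0.5, -0.4, -2.6]
grip_width: 0.0132
grasp_force: 117.7
```

```bash
python3 - <<'E'
from h import *
np.set_printoptions(precision=4,suppress=True)
s=arm.observe();T=s["eef_pos"];print(T,s["contact_force"])
a=arm.capture("side")[:,:,::-1].copy();cv2.imwrite("pics/s17.png",a)
r=R.from_euler("z",4,degrees=True); o=np.array([T[0],T[1],T[2]-.0262])+r.apply([.0795,0,0])
for k,p in {"FLb":(.06,.095,0),"hL top":(0,.018,.1255),"hL tip":(.019,.018,.099),"hR top":(0,-.018,.1255)}.items(): print(k,proj("side",o+r.apply(p)).round(1)[0])
g=cv2.cvtColor(a,cv2.COLOR_BGR2GRAY)
for v in range(196,224,1): print(v,g[v,318:352].tolist())
E
```

```text
[ 0.4777 -0.3386  0.0594] [ 0.4858 -0.4109 -2.5798]
FLb [306.4 259. ]
hL top [334.2 208.7]
hL tip [327.  216.1]
hR top [336.2 202.3]
196 [192, 193, 194, 196, 198, 202, 201, 198, 173, 177, 231, 242, 225, 159, 123, 126, 126, 128, 147, 150, 129, 112, 132, 181, 156, 114, 144, 187, 201, 200, 200, 198, 196, 197]
197 [163, 185, 199, 201, 213, 215, 210, 204, 163, 186, 219, 231, 207, 149, 128, 129, 127, 126, 130, 129, 120, 112, 150, 188, 152, 110, 125, 177, 197, 201, 202, 200, 197, 197]
198 [129, 134, 144, 150, 169, 194, 200, 204, 159, 130, 136, 148, 151, 149, 156, 152, 148, 136, 124, 125, 119, 113, 153, 187, 151, 111, 122, 175, 196, 196, 197, 197, 197, 199]
199 [128, 129, 132, 135, 136, 139, 121, 119, 120, 127, 123, 114, 142, 205, 227, 234, 246, 250, 245, 196, 128, 112, 120, 155, 138, 110, 121, 177, 198, 198, 195, 195, 198, 199]
200 [105, 107, 109, 112, 113, 115, 104, 100, 107, 116, 114, 104, 100, 116, 141, 159, 179, 200, 205, 166, 124, 113, 110, 206, 177, 111, 122, 152, 220, 235, 221, 201, 198, 200]
201 [79, 83, 86, 88, 91, 95, 89, 88, 95, 101, 100, 93, 83, 71, 102, 112, 115, 128, 127, 114,
[... 3052 characters left out ...]
110, 125, 134, 153, 191, 213, 216, 224, 218, 138, 55, 55, 57, 60, 65, 77, 77]
220 [53, 52, 58, 62, 61, 61, 61, 61, 59, 59, 57, 57, 61, 64, 65, 192, 251, 248, 217, 143, 105, 116, 122, 123, 128, 189, 249, 254, 223, 96, 56, 56, 58, 59]
221 [45, 51, 59, 60, 61, 61, 61, 61, 60, 60, 61, 58, 59, 59, 69, 243, 254, 254, 250, 183, 110, 182, 162, 157, 174, 248, 255, 255, 250, 167, 55, 54, 58, 60]
222 [45, 50, 58, 60, 60, 61, 61, 61, 60, 60, 61, 61, 60, 60, 87, 246, 254, 255, 252, 190, 112, 179, 159, 161, 180, 250, 255, 255, 243, 141, 55, 55, 58, 58]
223 [45, 48, 65, 72, 73, 64, 60, 60, 60, 60, 60, 60, 60, 60, 99, 178, 207, 209, 189, 137, 110, 167, 153, 162, 248, 254, 244, 208, 174, 106, 56, 54, 57, 58]
```

Nearly seated and nothing has jammed. I'll lower further in small steps until it touches.

Request:
play_rows(motion="-0.0003 0 0.0015 0 0 0 -0.8; -0.0006 0 0.003 0 0 0 -0.8; -0.0008 0 0.004 0 0 0 -0.8; -0.001 0 0.005 0 0 0 -0.8; -0.0012 0 0.006 0 0 0 -0.8; -0.0012 0 0.006 0 0 0 -0.8; -0.0012 0 0.006 0 0 0 -0.8; -0.0012 0 0.006 0 0 0 -0.8")

```text
clock: 26.0
eef_pos: [0.4784, -0.3392, 0.0541]
ee_rot: [-0.003, 0.994, 0.034, 0.105]
contact_force: [0.2, 0.9, 3.5]
grip_width: 0.0132
grasp_force: 118.7
```

Request:
play_rows(motion="0.0001 0 -0.0005 0 0 0 -0.65; 0.0001 0 -0.0005 0 0 0 -0.6; 0.0001 0 -0.0005 0 0 0 -0.4; 0.0001 0 -0.0005 0 0 0 -0.1; 0 0 -0.0005 0 0 0 0.2; 0 0 -0.0005 0 0 0 0.3; 0 0 -0.0005 0 0 0 0.3; 0 0 -0.0005 0 0 0 0.3")

```text
clock: 26.8
eef_pos: [0.4778, -0.3387, 0.0541]
ee_rot: [-0.004, 0.994, 0.034, 0.105]
contact_force: [0.1, -1.0, -0.1]
grip_width: 0.0555
grasp_force: 0.0
```

Request:
play_rows(motion="0 0 -0.005 0 0 0 0.3; 0 0 -0.015 0 0 0 0.3; 0 0 -0.03 0 0 0 0.3; 0 0 -0.05 0 0 0 0.3; -0.01 0 -0.07 0 0 0 0.3; -0.03 0 -0.09 0 0 0 0.3; -0.04 -0.02 -0.1 0 0 0 0.3; -0.04 -0.05 -0.1 0 0 0 0.3")

```text
clock: 27.6
eef_pos: [0.4143, -0.295, 0.1459]
ee_rot: [-0.001, 0.994, 0.033, 0.106]
contact_force: [0.7, 0.2, -0.7]
grip_width: 0.0553
grasp_force: 0.0
```

```bash
python3 - <<'E'
from h import *
np.set_printoptions(precision=4,suppress=True)
s=arm.observe();T=s["eef_pos"];print(T,s["contact_force"],s["grip_width"],s["clock"])
P=[]
for i in range(2):
  a=arm.capture("side")[:,:,::-1].copy();cv2.imwrite(f"pics/s18_{i}.png",a)
  h=cv2.cvtColor(a,cv2.COLOR_BGR2HSV)
  m=cv2.inRange(h,(100,90,20),(125,255,255)); z=m*0; z[200:290,290:420]=m[200:290,290:420]
  c=max(cv2.findContours(z,0,2)[0],key=cv2.contourArea); print(cv2.boundingRect(c), cv2.approxPolyDP(c,3,True)[:,0].tolist())
b=arm.capture("top")[:,:,::-1].copy();cv2.imwrite("pics/t18.png",b)
r=R.from_euler("z",4,degrees=True); o=np.array([.5575,-.334,.145-.115])
for k,p in {"FL":(.06,.095,.035),"FLb":(.06,.095,0),"BLb":(-.06,.095,0),"BRb":(-.06,-.095,0),"FR":(.06,-.095,.035),"BL":(-.06,.095,.035),"post":(-.087,0,.085),"hL top":(0,.018,.1255),"hL tip":(.019,.018,.099),"hR top":(0,-.018,.1255),"charger":(0,-.066,.03)}.items(): print(k,proj("side",o+r.apply(p)).round(1)[0],proj("top",o+r.apply(p)).round(1)[0])
g=cv2.cvtColor(a,cv2.COLOR_BGR2GRAY)
for v in range(204,222,2): print(v,g[v,310:352].tolist())
E
```

```text
[ 0.4143 -0.295   0.1459] [ 0.7294  0.1735 -0.6621] 0.05530605348238462 27.6
(307, 218, 59, 48) [[318, 218], [307, 259], [348, 265], [353, 243], [365, 242], [355, 233], [357, 221], [344, 220], [348, 222], [347, 231], [336, 248], [336, 235], [331, 232], [333, 220]]
(307, 218, 59, 48) [[318, 218], [307, 259], [348, 265], [353, 243], [365, 242], [355, 233], [357, 221], [344, 220], [348, 222], [347, 231], [336, 248], [336, 235], [331, 232], [333, 220]]
FL [306.5 249.4] [344.3 234.8]
FLb [306.3 259.8] [344.  236.9]
BLb [349.2 265.5] [347.5 273.1]
BRb [357.4 228.7] [405.9 268. ]
FR [319.  214.2] [403.2 229.7]
BL [350.  255.1] [347.9 271.8]
post [365.2 222.4] [380.3 276. ]
hL top [334.  209.5] [372.6 246.3]
hL tip [326.9 216.9] [371.2 241.7]
hR top [336.  203.1] [384.6 245.3]
charger [337. 223.] [396.1 249.1]
204 [52, 51, 71, 168, 196, 193, 192, 188, 184, 183, 187, 133, 89, 167, 165, 98, 47, 50, 50, 46, 42, 62, 137, 198, 200, 179, 138, 113, 115, 121, 173, 193, 195, 198, 200, 203, 199, 197, 197, 196, 197, 198]
206 [52, 49, 71, 171, 201, 199, 194, 192, 192, 192, 192, 193, 194, 191, 189, 189, 
[... 877 characters left out ...]
71, 112, 166, 149, 114, 112, 135, 126, 137, 187, 202, 201, 202, 202, 201, 200, 199, 199, 200]
216 [56, 56, 49, 75, 147, 192, 211, 214, 221, 227, 239, 246, 250, 251, 246, 243, 224, 189, 222, 223, 192, 207, 192, 139, 172, 197, 153, 115, 144, 130, 110, 136, 185, 202, 202, 200, 199, 197, 197, 197, 197, 200]
218 [61, 58, 54, 45, 86, 102, 102, 104, 142, 112, 71, 79, 92, 104, 108, 116, 124, 135, 156, 174, 194, 197, 153, 120, 121, 120, 115, 114, 167, 241, 250, 243, 233, 193, 172, 181, 192, 199, 200, 200, 200, 199]
220 [94, 106, 110, 111, 114, 115, 91, 108, 90, 53, 57, 58, 58, 60, 62, 61, 59, 61, 61, 61, 61, 61, 65, 69, 144, 224, 219, 145, 110, 118, 122, 128, 132, 100, 64, 62, 64, 62, 67, 77, 85, 85]
```

```bash
python3 - <<'E'
from h import *
h=cv2.cvtColor(cv2.imread("pics/s18_1.png"),cv2.COLOR_BGR2HSV)
m=cv2.inRange(h,(0,0,130),(180,45,255)); z=m*0; z[216:262,312:362]=m[216:262,312:362]
k,l,st,ce=cv2.connectedComponentsWithStats(z); print([(st[i].tolist(),ce[i].round(0).tolist()) for i in range(1,k) if st[i,4]>15])
s=arm.observe();print(s["contact_force"],s["joint_velocities"].round(3),s["clock"])
E
```

```text
[([314, 216, 20, 3, 40], [325.0, 217.0]), ([332, 218, 16, 16, 156], [340.0, 225.0])]
[ 0.64027364 -0.49719958  0.60831205] [-0.011  0.027 -0.048 -0.003 -0.023 -0.01 ] 27.75
```

Request:
play_rows(motion="-0.01 -0.01 -0.01 0 0 0 0.3; -0.02 -0.02 -0.02 0 0 0 0.3; -0.02 -0.02 -0.03 0 0 0 0.3; -0.02 -0.02 -0.03 0 0 0 0.3; -0.02 -0.02 -0.03 0 0 0 0.3; -0.02 -0.02 -0.03 0 0 0 0.3; -0.02 -0.02 -0.03 0 0 0 0.3; -0.02 -0.02 -0.03 0 0 0 0.3")

```text
clock: 28.55
eef_pos: [0.3874, -0.2748, 0.1684]
ee_rot: [-0.004, 0.994, 0.034, 0.104]
contact_force: [0.1, -0.2, 0.4]
grip_width: 0.0554
grasp_force: 0.0
```

The charger shows as a white blob at (340,225), inside the tray. The tray's outline didn't change between two captures, so everything is hanging still and the arm is clear.

```bash
python3 -c "
from station import arm
print(arm.sign_off())"
```

```text
the job is handed in; nothing more can be done
None
```

The desk caddy is together and handed in at about 28.6 s: the frame hangs on the rail, the tray hangs on the frame's bottom bar, the charger lies in the tray and the arm is clear; sign-off returned no verdict, so this rests on the last camera and force readings.

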